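Make up the grease-service kit and the reorder kit for the sample roasters

ROBOT

A 6-joint arm with a two-finger parallel gripper is mounted at the origin on the work surface. World frame = base frame: x ahead of the robot, y to its left, z up, the work surface at z = 0. Lengths are in mm, angles in rad, forces in N, time in s.
With the tool pointing down it reaches from about 275 to 750 mm from the base axis. Payload 10.2 kg.
Tool frame: the origin (TCP) lies midway between the tips of the shut fingers; the grasp point (between the pads) lies 19 mm behind it (ctrl.grasp_offset is the distance from the TCP to the grasp point, in mm); z points along the fingers, y is the line along which they close (so a half turn about z gives the same grasp; the last joint's range is limited). The gripper opens to 85 mm and grips with 20 to 120 N. Pads are 22 mm wide; open, the fingers measure 114 mm over their backs; the gripper's body (76 mm by 85 mm) begins 54 mm behind the grasp point. The pads swing forward as they close: fully open they stand 13 mm farther back than shut.
Start: joints at [1.031, 0.313, 1.498, -0, 1.331, -0.223], TCP at [163.565, 498.876, 231.294] pointing down, gripper open.
Joint ranges: [-2.94, 2.94], [-0.97, 2.17], [0.19, 2.56], [-1.23, 4.37], [0.02, 3.11], [-2.88, 2.88]. Speed limits (rad/s): [2.39, 2.39, 3.01, 3.14, 3.14, 3.14].

INTERFACE

Orientations are given as a unit quaternion [w, x, y, z].
In Python, from rig import ctrl, viewer, models gives the robot as it stands. The module is installed in compiled form; this text tells all that it offers.
- The arm moves only by the shell command python3 -m pendant 'ROWS' [OPENING] [FORCE]. ROWS is text: rows parted by semicolons, each of 4 numbers parted by spaces: the shift along the tool's x, y, z in m, then the turn about the tool's z in rad. In form: x y z yaw; .... A call has 1 to 10 rows; each row shifts and turns the commanded pose from where the row before left it, along the tool's axes as they then stand; what a row does not reach is not made up. A row lasts 1/8 s, in which the tool goes at most 62.5 mm and 10.7 degrees, less where a joint would pass 70% of its speed; a pose out of reach is approached as far as the arm can. A call is refused whole if a number of a shift passes 0.0625 or a number of a turn 0.188, either way. A call with a gripper value outside its range is refused whole. OPENING is the opening, from 0 (shut) to 1 (fully open), set as the call begins (- or left out, the last holds). The fingers move at their own pace and stop on an object; FORCE is the grip in N (left out, the last holds). Time passes only in rows, so rows that do not move let the fingers close. It gives the time, the measured TCP pose, the force, the opening and the grip force at its end, in the units of the state.
- ctrl.sense(): the state, without advancing time (a new reading comes with each control period).
- viewer.capture(name): name is "side" or "top" or "wrist"; returns a dict with "color" (384x512x3 uint8, red, green, blue), "vertical_fov" (degrees; the focal length in pixels is half the picture's height over the tangent of half this angle, whatever the lens; pixels are square), "cx", "cy" (the principal point, pixels), "pose" (4x4, takes a point from camera to world coordinates). Camera axes: x right, y down, z forward; pixel columns grow to the right and rows downward; lengths in mm; the calibration is good to about 2 mm. The wrist camera is an equidistant fisheye: a pixel r from the principal point sees the ray r / f radians off the axis. A picture is of the moment at which its call begins. There is no depth.
- ctrl.finish_job(): hands the job in; it is judged then, once.
Trained networks look in the newest picture that a camera, given by its name, has taken for a name from the list of things; names that differ only in an ending like _2 or _b are one class to them, and where a whole thing is asked for, a point or a joint stands for the part that bears it (a point fixed in the world has none). Each returns a list of dicts, best first, with "p" (0 to 1); they miss things now and then, are a little off and sometimes report something else, mostly with a low value. They report only what shows in the picture. A call takes as long as a camera call. They do not tell look-alikes from the thing itself.
- models.boxes_of(camera, query): "at" ([x, y, z] in mm, in world coordinates, good to about 4 mm: the middle of the surface that is visible of it).
The state is a dict: "time_s": time; "joints": joint angles; "dq": joint speeds; "tau": joint torques, N m; "eef_pos": TCP position; "ee_rot": TCP orientation; "force": force on the tool from outside, world axes, zero at the start; "wrist_torque": the same for the moment, N m; "grip_width": opening from 0.0 (shut) to 1.0 (fully open); "grip_force": force on a finger pad.
Only numpy, scipy, OpenCV 4.12 (cv2) and the standard library are available. Lean on these libraries where they do the work, as an engineer would, in place of code of your own. Each camera call takes 0.05 s, during which the arm holds its last target. There are 200 camera calls.

TASK

Make up the service kit in the broad three-compartment tray: the full grease syringe (plunger pulled out) lying in the long compartment, the wide steel collar flat in the larger short compartment, the wooden knob standing on its foot in the smaller one. Make up the reorder kit in the slim two-compartment tray: the empty grease syringe (plunger pushed in) lying in the long compartment, the narrow steel collar flat in the short one. Set everything near the middle of its compartment, wholly inside and on the tray's floor, and leave the plungers as they are.

Things in the scene. Friction and masses are not known exactly. Their poses are not given: they have to be found in the camera images.
- full_syringe_mid (a point): Grease syringe, FULL: plunger pulled out 26 to 32 mm, bare rod showing. Aluminium barrel 28 mm in diameter between square 34 mm steel end flanges (70 mm over both) on whose edges it lies; nozzle tip 47 mm from this point, plunger at the other end; 0.17 kg. This point: barrel centre on the axis, 17 mm above its support, where to grip. x axis: towards the plunger; z up.
- full_syringe_end (a point): End face of the full syringe's plunger knob (black, 20 mm diameter, 14 mm long, on an 8 mm rod), on the barrel axis, 76 to 82 mm from the barrel's centre. The plunger slides stiffly (5 N) and stays where it is left.
- empty_syringe_mid (a point): Grease syringe, EMPTY: plunger pushed in, knob against the flange. Aluminium barrel 28 mm in diameter between square 34 mm steel end flanges (70 mm over both) on whose edges it lies; nozzle tip 47 mm from this point, plunger at the other end; 0.17 kg. This point: barrel centre on the axis, 17 mm above its support, where to grip. x axis: towards the plunger; z up.
- empty_syringe_end (a point): End face of the empty syringe's plunger knob (black, 20 mm diameter, 14 mm long, on an 8 mm rod), on the barrel axis, 50 to 52 mm from the barrel's centre. The plunger slides stiffly (5 N) and stays where it is left.
- wide_collar_mid (a point): Wide steel shaft collar, a plain ring lying flat: 56 mm outside diameter, 30 mm bore, 24 mm high, about 0.33 kg. This point: its centre, half-way up; z axis: along the bore.
- narrow_collar_mid (a point): Narrow steel shaft collar, a plain ring lying flat: 38 mm outside diameter, 18 mm bore, 24 mm high, about 0.17 kg. This point: its centre, half-way up; z axis: along the bore.
- wood_knob_mid (a point): Turned wooden knob standing on its foot: 38 mm high, foot 30 mm across, 40 mm in diameter between 14 and 30 mm above its foot, narrowing above. This point: on its axis, half-way up (19 mm); z axis: up.
- service_tray: Broad dark steel tray, 163 (x) by 149 mm (y), fixed; floor 3 mm thick, walls 10 mm high above the bench, 4 mm thick (dividers 3). Origin: centre of underside, axes along its sides. Compartments, size x by y, centre (x, y) in mm: long 155 by 58 at (0, 41.5); larger short 84 by 80 at (-35.5, -30.5); smaller short 68 by 80 at (43.5, -30.5).
- reorder_tray: Slim dark steel tray, 201 (x) by 68 mm (y), fixed; floor 3 mm thick, walls 10 mm high above the bench, 4 mm thick (divider 3). Origin: centre of underside, x along its length. Two compartments in line, size x by y, centre (x, y) in mm: long 128 by 60 at (-32.5, 0); short 62 by 60 at (65.5, 0).
Not all that is in view belongs to the job. Leave any pink look-alike of the reorder_tray alone.

How it is judged (in metres and radians):
At the end, for the whole second after the job is handed in: Each thing rests level on the tray floor (height within 4 mm), wholly inside its own compartment: about 13 mm off centre at most (knob 15 by 21 mm; the syringes' whole length inside). Full plunger still over 18 mm out, empty one under 10 mm. All released and at rest (x of full_syringe_mid in the frame of service_tray between -0.0305 and 0.0305 m and x of full_syringe_end in the frame of service_tray between -0.0775 and 0.0775 m and y of full_syringe_mid in the frame of service_tray between 0.0285 and 0.0545 m and y of full_syringe_end in the frame of service_tray between 0.0215 and 0.0615 m and z of full_syringe_mid in the frame of service_tray between 0.016 and 0.024 m and angle between full_syringe_mid's own x axis and vertical between 1.47 and 1.67 rad and x of empty_syringe_mid in the frame of reorder_tray between -0.0495 and -0.0155 m and x of empty_syringe_end in the frame of reorder_tray between -0.0965 and 0.0315 m and y of empty_syringe_mid in the frame of reorder_tray between -0.014 and 0.014 m and y of empty_syringe_end in the frame of reorder_tray between -0.021 and 0.021 m and z of empty_syringe_mid in the frame of reorder_tray between 0.016 and 0.024 m and angle between empty_syringe_mid's own x axis and vertical between 1.47 and 1.67 rad and x of wide_collar_mid in the frame of service_tray between -0.0505 and -0.0205 m and y of wide_collar_mid in the frame of service_tray between -0.0435 and -0.0175 m and z of wide_collar_mid in the frame of service_tray between 0.011 and 0.019 m and angle between each of wide_collar_mid, wood_knob_mid, narrow_collar_mid's own z axis and vertical below 0.1 rad and x of wood_knob_mid in the frame of service_tray between 0.0285 and 0.0585 m and y of wood_knob_mid in the frame of service_tray between -0.0515 and -0.0095 m and z of wood_knob_mid in the frame of service_tray between 0.018 and 0.026 m and x of narrow_collar_mid in the frame of reorder_tray between 0.0525 and 0.0785 m and y of narrow_collar_mid in the frame of reorder_tray between -0.012 and 0.012 m and z of narrow_collar_mid in the frame of reorder_tray between 0.011 and 0.019 m and distance between full_syringe_mid and full_syringe_end above 0.068 m and distance between empty_syringe_mid and empty_syringe_end below 0.06 m and linear speed of each of full_syringe, empty_syringe, wide_collar, narrow_collar, wood_knob below 0.02 m/s); the robot touches nothing.
It fails at once if the full syringe's plunger was pushed in (distance between full_syringe_mid and full_syringe_end below 0.066 m).
It fails at once if the empty syringe's plunger was pulled out (distance between empty_syringe_mid and empty_syringe_end above 0.062 m).
It also fails if it takes over 122 s, if anything falls off the work surface, if the arm or the gripper's body presses on something with over 40 N, if the wrist force passes 120 N, or if a joint passes its speed limit or range.

## Working session

There is one attempt and no reset: what is moved stays moved. The work goes in short steps, Python scripts to look and compute and a shell command to move; the robot and the scene stay as the last step left them, time stands still between calls to the robot, and variables do not carry over. Pictures are saved under pics/ and viewed, at most 17 in all, crops included, and the job is handed in when it is done.

```bash
mkdir -p pics; cat > h.py <<'E'
import numpy as np, cv2
from rig import ctrl, viewer, models
def cap(n,f=None):
    c=viewer.capture(n)
    if f: cv2.imwrite('pics/'+f,c['color'][:,:,::-1])
    return c
def ray(c,u,v,fish=False):
    h=c['color'].shape[0]; f=h/2/np.tan(np.radians(c['vertical_fov'])/2)
    d=np.array([u-c['cx'],v-c['cy']],float)
    if fish:
        r=np.hypot(*d); t=r/f; k=np.array([*(d/max(r,1e-9)*np.sin(t)),np.cos(t)])
    else: k=np.array([d[0]/f,d[1]/f,1.])
    P=np.array(c['pose']); return P[:3,3],P[:3,:3]@k
def atz(c,u,v,z,fish=False):
    o,k=ray(c,u,v,fish); return o+k*(z-o[2])/k[2]
def proj(c,p,fish=False):
    P=np.array(c['pose']); q=P[:3,:3].T@(np.array(p,float)-P[:3,3])
    f=c['color'].shape[0]/2/np.tan(np.radians(c['vertical_fov'])/2)
    if fish:
        r=np.hypot(q[0],q[1]); t=np.arctan2(r,q[2]); return c['cx']+f*t*q[0]/r, c['cy']+f*t*q[1]/r
    return c['cx']+f*q[0]/q[2], c['cy']+f*q[1]/q[2]
E
python3 - <<'E'
from h import *
np.set_printoptions(precision=1,suppress=True)
names="full_syringe_mid full_syringe_end empty_syringe_mid empty_syringe_end wide_collar_mid narrow_collar_mid wood_knob_mid service_tray reorder_tray".split()
for n in ("top","side"):
    c=cap(n,n+'0.png'); print(n,c['vertical_fov'],np.array(c['pose'])[:3,3])
    for q in names:
        print(q,[(round(b['p'],2),np.round(b['at']).tolist(),np.round(proj(c,b['at'])).tolist()) for b in models.boxes_of(n,q)])
s=ctrl.sense();print(s['time_s'],s['ee_rot'],s['force'],ctrl.grasp_offset)
E
```

```text
top 44.69289315831561 [ 401.4  -10.  1212.3]
full_syringe_mid [(0.66, [454.0, -6.0, 32.0], [262.0, 199.0])]
full_syringe_end [(0.49, [517.0, -4.0, 25.0], [261.0, 174.0])]
empty_syringe_mid [(0.69, [603.0, 7.0, 26.0], [258.0, 141.0])]
empty_syringe_end []
wide_collar_mid [(0.53, [468.0, 121.0, 22.0], [212.0, 193.0])]
narrow_collar_mid [(0.63, [612.0, 112.0, 26.0], [217.0, 137.0])]
wood_knob_mid [(0.48, [472.0, -110.0, 39.0], [304.0, 192.0])]
service_tray [(0.93, [490.0, 309.0, 1.0], [141.0, 184.0])]
reorder_tray [(0.78, [269.0, -302.0, 8.0], [377.0, 273.0]), (0.67, [458.0, -9.0, 34.0], [263.0, 197.0]), (0.62, [475.0, -111.0, 41.0], [304.0, 191.0]), (0.6, [512.0, -327.0, 0.0], [386.0, 179.0])]
side 42.52901425975153 [421.3 853.2 895.6]
full_syringe_mid [(0.79, [460.0, -2.0, 26.0], [251.0, 187.0])]
full_syringe_end []
empty_syringe_mid [(0.62, [605.0, 12.0, 26.0], [192.0, 190.0]), (0.31, [614.0, 126.0, 20.0], [183.0, 227.0])]
empty_syringe_end [(0.43, [646.0, -2.0, 22.0], [177.0, 187.0])]
wide_collar_mid [(0.92, [466.0, 133.0, 22.0], [247.0, 230.0]), (0.54, [643.0, 1.0, 22.0], [178.0, 188.0])]
narrow_collar_mid [(0.5, [612.0, 123.0, 24.0], [184.0, 225.0]), (0.36, [603.0, 15.0, 27.0], [193.0, 191.0])]
wood_knob_mid [(0.69, [479.0, -99.0, 32.0], [245.0, 159.0]), (0.67, [600.0, 17.0, 27.0], [194.0, 191.0])]
service_tray [(0.6, [487.0, 318.0, 1.0], [233.0, 306.0])]
reorder_tray [(0.62, [515.0, -323.0, -1.0], [236.0, 116.0]), (0.56, [270.0, -309.0, 0.0], [319.0, 120.0]), (0.54, [604.0, 13.0, 27.0], [193.0, 190.0]), (0.19, [647.0, -0.0, 23.0], [176.0, 187.0])]
1.0 [-0.   0.2  1.  -0. ] [-0.2  0.6  0.2] 18.700000000000003
```

```bash
python3 -c "
import cv2
for n in('top0','side0'):
  i=cv2.imread(f'pics/{n}.png');cv2.imwrite(f'pics/{n}b.png',cv2.resize(i,(800,600)))"
```

```text
(no output)
```

View pics/top0b.png

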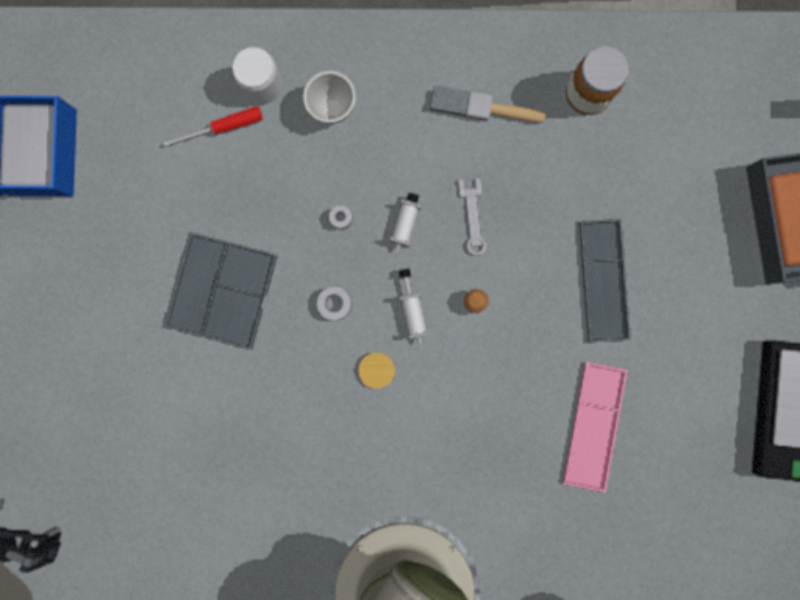

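View pics/side0b.png

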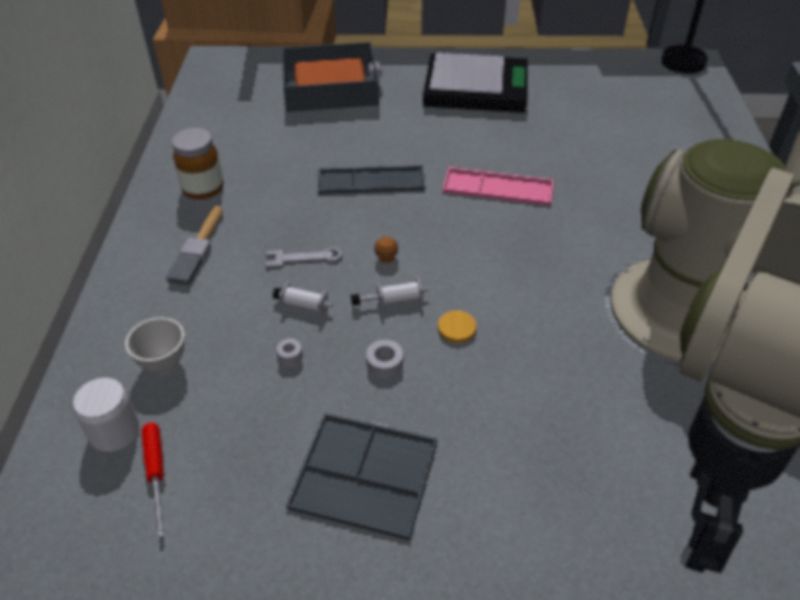

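The top view shows both syringes, both collars, the wooden knob and the two dark trays, plus the pink look-alike. These match the network reports. I'll go above the service tray first and look with the wrist camera.

```bash
cat >> h.py <<'E'
from scipy.spatial.transform import Rotation as Ro
def go(x,y,z,yaw=None):
    """print tool-axis shift (m) to TCP target and turn so tool y lies along world angle yaw (mod pi)"""
    s=ctrl.sense(); q=s['ee_rot']; R=Ro.from_quat([q[1],q[2],q[3],q[0]]).as_matrix()
    d=R.T@(np.array([x,y,z])-s['eef_pos'])/1000
    ty=np.arctan2(R[1,1],R[0,1]); dy=0
    if yaw is not None:
        dy=-((yaw-ty+np.pi/2)%np.pi-np.pi/2)   # tool z down: sign flips
    print('t',round(s['time_s'],2),'pos',np.round(s['eef_pos'],1),'ty',round(ty,3),'j6',round(s['joints'][5],2),'SHIFT',np.round(d,4),'n>=',int(np.ceil(np.linalg.norm(d)/.055)),'TURN',round(dy,3))
E
python3 -c "
from h import *
go(480,250,231)
c=cap('wrist');print(c['vertical_fov'],c['cx'],c['cy'],np.round(c['pose'],2))"
```

```text
t 1.0 pos [163.6 498.9 231.3] ty 1.254 j6 -0.22 SHIFT [-3.782e-01 -1.379e-01  3.000e-04] n>= 8 TURN 0
65.70646984690485 254.81034190399436 194.13552090024447 [[ 3.1000e-01  9.0000e-01  3.1000e-01  8.3950e+01]
 [ 9.5000e-01 -3.0000e-01 -1.0000e-01  5.2502e+02]
 [-0.0000e+00  3.2000e-01 -9.5000e-01  3.7306e+02]
 [ 0.0000e+00  0.0000e+00  0.0000e+00  1.0000e+00]]
```

```bash
python3 -m pendant '-.0473 -.0172 0 0;-.0473 -.0172 0 0;-.0473 -.0172 0 0;-.0473 -.0172 0 0;-.0473 -.0172 0 0;-.0473 -.0172 0 0;-.0473 -.0172 0 0;-.0473 -.0172 0 0;0 0 0 0' 1
python3 - <<'E'
from h import *
c=cap('wrist','w1.png'); cv2.imwrite('pics/w1b.png',cv2.resize(c['color'][:,:,::-1],(800,600),interpolation=cv2.INTER_CUBIC))
go(480,250,231)
for q in ["service_tray","wide_collar_mid","narrow_collar_mid"]:
    print(q,[(round(b['p'],2),np.round(b['at']).tolist(),np.round(proj(c,b['at'],True)).tolist()) for b in models.boxes_of('wrist',q)])
E
```

```text
time_s: 2.17
eef_pos: [482.2, 248.2, 230.8]
ee_rot: [-0.0, 0.16, 0.987, -0.0]
force: [0.4, -0.3, 0.2]
grip_width: 1.002
grip_force: 0.0
t 2.23 pos [480.9 249.4 230.9] ty 1.252 j6 -0.99 SHIFT [ 0.0011  0.0003 -0.0001] n>= 1 TURN 0
service_tray [(0.55, [484.0, 308.0, 4.0], [300.0, 150.0])]
wide_collar_mid [(0.7, [469.0, 129.0, 22.0], [163.0, 186.0])]
narrow_collar_mid [(0.9, [610.0, 115.0, 23.0], [195.0, 278.0])]
```

View pics/w1b.png

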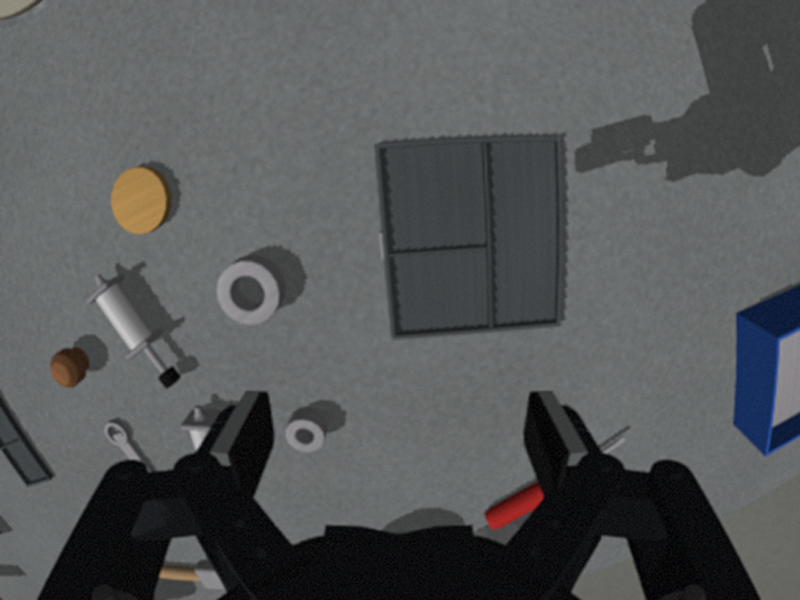

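The wrist picture shows the service tray's rim corners at about (377,144), (562,135), (563,323) and (393,337), at 800 px scale. The long compartment is on the right (+y). The wide collar is at (249,292), the narrow one at (305,435), and the full syringe at (125,313) with its rod bare. I'll triangulate from the three views.

```bash
cat >> h.py <<'E'
def tri(obs):
    A=np.zeros((3,3));b=np.zeros(3);L=[]
    for c,u,v,f in obs:
        o,k=ray(c,u*.64,v*.64,f);k=k/np.linalg.norm(k);M=np.eye(3)-np.outer(k,k);A+=M;b+=M@o;L.append((M,o))
    p=np.linalg.solve(A,b); return p,[np.linalg.norm(M@(p-o)) for M,o in L]
def fit2(loc,P):
    loc=np.array(loc,float);P=np.array(P,float)[:,:2];a=loc-loc.mean(0);b=P-P.mean(0)
    th=np.arctan2((a[:,0]*b[:,1]-a[:,1]*b[:,0]).sum(),(a*b).sum());R=np.array([[np.cos(th),-np.sin(th)],[np.sin(th),np.cos(th)]])
    t=P.mean(0)-R@loc.mean(0); return t,th,np.linalg.norm((R@loc.T).T+t-P,axis=1)
E
python3 - <<'E'
from h import *
np.set_printoptions(precision=1,suppress=True)
w=cap('wrist');t=cap('top');s=cap('side')
pts={'A(-x,-y)':[(377,144),(251,347),(436,436)][:0]}
W=dict(mm=(377,144),mp=(562,135),pp=(563,323),pm=(393,337))
# image up=-x, right=+y in wrist; top: up=+x,left=+y; 
T=dict(mm=(251,347),mp=(166,326),pp=(191,235),pm=(275,255))
S=dict(mm=(436,436),mp=(410,537),pp=(290,513),pm=(327,417))
L=dict(mm=(-81.5,-74.5),mp=(-81.5,74.5),pp=(81.5,74.5),pm=(81.5,-74.5))
for k in W: print(k,*tri([(w,*W[k],True),(t,*T[k],False),(s,*S[k],False)]))
for nm,c,D,f in (('w',w,W,True),('t',t,T,False),('s',s,S,False)):
    print(nm,*fit2([L[k] for k in L],[atz(c,D[k][0]*.64,D[k][1]*.64,10,f) for k in L]))
L=dict(mm=(-100.5,-34),mp=(-100.5,34),pp=(100.5,34),pm=(100.5,-34))
T=dict(mm=(628,340),mp=(585,342),pp=(580,221),pm=(620,220))  # +x far guess
S=dict(mm=(422,168),mp=(424,190),pp=(318,193),pm=(320,171))
print('reorder')
for k in T: print(k,*tri([(t,*T[k],False),(s,*S[k],False)]))
for nm,c,D in (('t',t,T),('s',s,S)): print(nm,*fit2([L[k] for k in L],[atz(c,D[k][0]*.64,D[k][1]*.64,10) for k in L]))
print('wide',*tri([(w,249,292,True),(t,334,303,False),(s,385,354,False)]),atz(w,249*.64,292*.64,24,True))
print('narrow',*tri([(w,305,435,True),(t,340,216,False),(s,289,349,False)]),atz(w,305*.64,435*.64,24,True))
E
```

```text
mm [391.7 258.1  10.9] [np.float64(5.3685996370161675), np.float64(3.7953514946987714), np.float64(1.992757264934649)]
mp [424.9 402.    7.9] [np.float64(5.073039684090406), np.float64(4.996323347395706), np.float64(0.630203583716986)]
pp [580.4 367.7   0.2] [np.float64(5.861003559727186), np.float64(5.716722343022789), np.float64(2.016006829650313)]
pm [546.6 221.7   1.5] [np.float64(2.7273604334442894), np.float64(1.8654136929219272), np.float64(1.4774144821595663)]
w [484.7 316.2] -0.23457516890657834 [1.9 1.4 1.3 1.5]
t [485.  306.9] -0.23149900890239725 [4.  3.3 4.6 3.2]
s [484.8 315.1] -0.20139545652203475 [4.  5.8 3.7 6. ]
reorder
mm [ 413.3 -368.3   -1.4] [np.float64(1.8437611040305468), np.float64(1.843761104030678)]
mp [ 409.1 -296.8    0.7] [np.float64(1.862765710579864), np.float64(1.8627657105798037)]
pp [ 609.7 -289.9   -3.8] [np.float64(0.08366030163495586), np.float64(0.08366030163491134)]
pm [ 612.1 -356.3   -2.2] [np.float64(0.3705313869421462), np.float64(0.3705313869417596)]
t [ 508.9 -324.7] 0.04995435478760026 [1.7 1.3 1.  1.6]
s [ 510.8 -312.5] 0.0639661084502801 [2.5 2.8 2.  3.4]
wide [467.2 119.8  15.8] [np.float64(3.745586746522035), np.float64(1.8463591847223377), np.float64(2.406960153364156)] [466.1 127.3  24. ]
narrow [611.4 112.4  16.8] [np.float64(3.0685972042185967), np.float64(2.021931995971737), np.float64(1.281697378616196)] [608.3 118.6  24. ]
```

```bash
python3 -c "
from h import *
go(480,122,120,1.336)"
```

```text
t 2.52 pos [479.7 250.9 231.5] ty 1.255 j6 -0.99 SHIFT [-0.0403 -0.1225  0.1115] n>= 4 TURN -0.081
```

```bash
python3 -m pendant '-.01 -.0306 .0279 0;-.01 -.0306 .0279 0;-.01 -.0306 .0279 0;-.01 -.0306 .0279 0;0 0 0 -.081;0 0 0 0;0 0 0 0;0 0 0 0'
python3 - <<'E'
from h import *
c=cap('wrist','w2.png'); cv2.imwrite('pics/w2b.png',cv2.resize(c['color'][:,:,::-1],(800,600),interpolation=cv2.INTER_CUBIC))
go(480,122,120,1.336)
for q in ["full_syringe_mid","full_syringe_end","wide_collar_mid","narrow_collar_mid","wood_knob_mid"]:
    print(q,[(round(b['p'],2),np.round(b['at']).tolist(),np.round(np.array(proj(c,b['at'],True))/.64).tolist()) for b in models.boxes_of('wrist',q)])
E
```

```text
time_s: 3.52
eef_pos: [480.2, 121.9, 120.0]
ee_rot: [0.0, 0.118, 0.993, 0.0]
force: [0.5, -0.9, -0.1]
grip_width: 0.997
grip_force: 0.0
t 3.58 pos [480.2 121.8 119.9] ty 1.335 j6 -1.32 SHIFT [ 0.0002  0.0001 -0.0001] n>= 1 TURN -0.001
full_syringe_mid [(0.97, [451.0, -4.0, 24.0], [179.0, 309.0])]
full_syringe_end [(0.75, [505.0, 3.0, 22.0], [221.0, 385.0])]
wide_collar_mid [(0.86, [469.0, 122.0, 23.0], [393.0, 288.0]), (0.46, [601.0, 113.0, 21.0], [428.0, 476.0])]
narrow_collar_mid [(0.94, [607.0, 110.0, 20.0], [425.0, 482.0])]
wood_knob_mid [(0.74, [471.0, -96.0, 33.0], [77.0, 371.0])]
```

View pics/w2b.png

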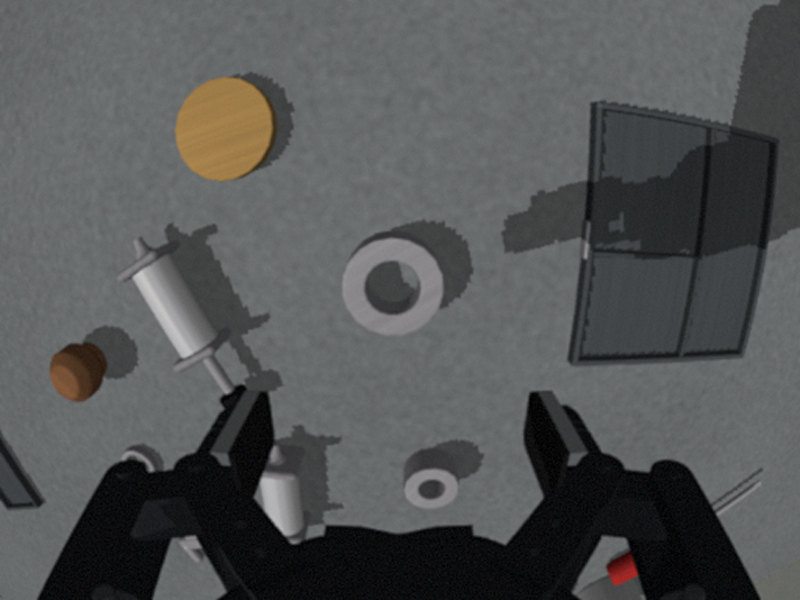

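The wide collar's top ring is centred at about (392,287), and the full syringe's barrel at about (178,305) pointing down-right. The tray's rim corners are at (595,102), (777,139), (742,355) and (572,362).

```bash
python3 - <<'E'
from h import *
np.set_printoptions(precision=1,suppress=True)
w=cap('wrist')
print('wide',atz(w,392.5*.64,286.5*.64,24,True),'narrow',atz(w,431*.64,488*.64,24,True))
W=dict(mm=(595,102),mp=(777,139),pp=(742,355),pm=(572,362))
L=dict(mm=(-81.5,-74.5),mp=(-81.5,74.5),pp=(81.5,74.5),pm=(81.5,-74.5))
for z in(0,10):print(*fit2([L[k] for k in L],[atz(w,W[k][0]*.64,W[k][1]*.64,z,True) for k in L]))
print('fs',atz(w,178*.64,305*.64,29,True),'fl',atz(w,148*.64,262*.64,32,True),atz(w,203*.64,351*.64,32,True))
P=np.array(w['pose']);s=ctrl.sense();q=s['ee_rot'];R=Ro.from_quat([q[1],q[2],q[3],q[0]]).as_matrix()
print(R.T@(P[:3,3]-s['eef_pos']),R.T@P[:3,:3])
print('finger mid at TCP', [np.array(proj(w,s['eef_pos']+R@np.array([0,y,-13.]),True))/.64 for y in(-42.5,0,42.5)])
E
```

```text
wide [467.6 121.5  24. ] narrow [609.3 113.   24. ]
[490.5 315.2] -0.24244643680852088 [2.4 2.  2.  1.4]
[486.9 308.6] -0.24244643680852113 [2.3 2.6 2.4 3. ]
fs [447.3  -0.3  29. ] fl [418.1  -8.1  32. ] [476.8   6.2  32. ]
[  83.8    0.1 -141.8] [[-0.  -0.9 -0.3]
 [ 1.  -0.  -0. ]
 [ 0.  -0.3  0.9]]
finger mid at TCP [array([271.4, 415.6]), array([398. , 418.4]), array([524.6, 415.5])]
```

```bash
python3 -c "
from h import *
go(467.6,121.5,3,1.336)"
```

```text
t 3.88 pos [480.1 121.5 119.7] ty 1.335 j6 -1.32 SHIFT [ 0.0122 -0.0029  0.1167] n>= 3 TURN -0.001
```

```bash
python3 -m pendant '.0122 -.0029 0 0;0 0 .05 0;0 0 .035 0;0 0 .0317 0;0 0 0 0;0 0 0 0' 1 60; python3 -m pendant '0 0 0 0;0 0 0 0;0 0 0 0;0 0 0 0;0 0 0 0;0 0 0 0' .3 50;  python3 -m pendant '0 0 0 0;0 0 -.03 0;0 0 -.04 0;0 0 0 0' ;python3 -c "
from h import *
go(467.6,121.5,3,1.336)"
```

```text
time_s: 4.62
eef_pos: [468.0, 121.6, 4.2]
ee_rot: [0.001, 0.118, 0.993, 0.0]
force: [-0.5, 0.1, 1.3]
grip_width: 1.003
grip_force: 0.0
time_s: 5.38
eef_pos: [468.1, 121.5, 4.5]
ee_rot: [0.001, 0.117, 0.993, -0.0]
force: [-4.2, -1.1, 14.5]
grip_width: 0.637
grip_force: 50.2
time_s: 5.88
eef_pos: [469.0, 121.6, 75.4]
ee_rot: [0.003, 0.118, 0.993, 0.0]
force: [0.1, 0.2, -3.5]
grip_width: 0.64
grip_force: 54.9
t 5.88 pos [469.  121.6  75.4] ty 1.335 j6 -1.32 SHIFT [ 0.0017 -0.0005  0.0724] n>= 2 TURN -0.001
```

```bash
cat >> h.py <<'E'
def loc(t,th,x,y): return np.array(t)+np.array([[np.cos(th),-np.sin(th)],[np.sin(th),np.cos(th)]])@np.array([x,y])
E
python3 -c "
from h import *
p=loc((486.9,308.6),-.24,-35.5,-30.5);print(p)
go(p[0],p[1],130,np.pi/2-.24)"
```

```text
[445.16757179 287.41263501]
t 5.88 pos [469.  121.6  75.4] ty 1.335 j6 -1.32 SHIFT [ 0.0616  0.1558 -0.0547] n>= 4 TURN 0.004
```

```bash
python3 -m pendant '0 0 -.0547 0;.0154 .039 0 0;.0154 .039 0 0;.0154 .039 0 0;.0154 .039 0 0;0 0 0 0;0 0 0 0;0 0 0 0;0 0 0 0'
python3 - <<'E'
from h import *
c=cap('wrist','w3.png'); cv2.imwrite('pics/w3b.png',cv2.resize(c['color'][:,:,::-1],(800,600),interpolation=cv2.INTER_CUBIC))
import pickle; pickle.dump({k:c[k] for k in('color','vertical_fov','cx','cy','pose')},open('w3.pkl','wb'))
p=loc((486.9,308.6),-.24,-35.5,-30.5)
go(p[0],p[1],6.5,np.pi/2-.24)
print([(round(b['p'],2),np.round(b['at']).tolist()) for b in models.boxes_of('wrist','service_tray')])
E
```

```text
time_s: 7.0
eef_pos: [444.4, 286.9, 127.6]
ee_rot: [-0.0, 0.118, 0.993, -0.0]
force: [-0.1, -0.4, -2.4]
grip_width: 0.635
grip_force: 55.6
t 7.05 pos [444.4 287.  127.7] ty 1.334 j6 -0.98 SHIFT [-0.0007  0.0006  0.1212] n>= 3 TURN 0.003
[(0.97, [451.0, 330.0, 6.0])]
```

View pics/w3b.png

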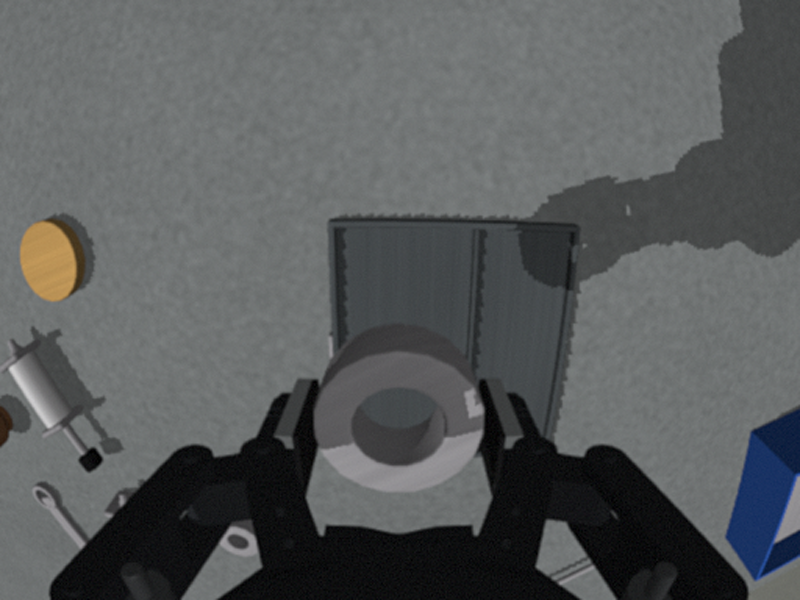

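The tray's near edge runs from (331,222) to (579,227), and the collar is held level between the pads.

```bash
python3 - <<'E'
from h import *
import pickle
np.set_printoptions(precision=1,suppress=True)
c=pickle.load(open('w3.pkl','rb'))
a=atz(c,331*.64,222*.64,10,True);b=atz(c,579*.64,227*.64,10,True);d=atz(c,478*.64,229*.64,10,True)
print(a,b,d,np.linalg.norm(b-a),np.linalg.norm(d-a))
t,th,r=fit2([(-81.5,-74.5),(-81.5,74.5)],[a,b]);print(t,th,r)
print('top of collar centre z',atz(c,399*.64,421*.64,150,True))
for f in ((-81.5,-74.5),):
  print(loc((486.9,308.6),-.24,*f))
E
```

```text
[392.8 260.3  10. ] [427.8 401.2  10. ] [416.2 340.5  10. ] 145.1401920876262 83.55908514725431
[489.4 311.1] -0.24322537556174326 [1.9 1.9]
top of collar centre z [439.4 288.4 150. ]
[390.  255.6]
```

```bash
python3 -c "
from h import *
p=loc((488,309.8),-.242,-35.5,-30.5);print(p)
go(p[0],p[1],8.5,np.pi/2-.242)"
```

```text
[446.22528055 288.69614218]
t 7.1 pos [444.3 287.1 127.7] ty 1.334 j6 -0.98 SHIFT [-0.0014  0.002   0.1192] n>= 3 TURN 0.005
```

```bash
python3 -m pendant '-.0014 .002 .045 0;0 0 .04 0;0 0 .025 0;0 0 .006 0;0 0 0 0;0 0 0 0'; python3 -m pendant '0 0 .002 0;0 0 0 0'
```

```text
time_s: 7.85
eef_pos: [446.7, 289.4, 12.9]
ee_rot: [0.001, 0.118, 0.993, 0.0]
force: [-0.0, -0.8, -1.3]
grip_width: 0.638
grip_force: 55.6
time_s: 8.1
eef_pos: [446.1, 289.2, 9.9]
ee_rot: [0.0, 0.118, 0.993, 0.0]
force: [-0.4, 1.1, -2.3]
grip_width: 0.635
grip_force: 55.6
```

```bash
python3 -m pendant '0 0 .002 0;0 0 .001 0;0 0 0 0'; python3 -m pendant '0 0 0 0;0 0 0 0;0 0 0 0' .82;python3 -m pendant '0 0 -.03 0;0 0 -.05 0;0 0 -.05 0;0 0 0 0;0 0 0 0' 1; python3 -c "
from h import *
go(609.3,113,120)"
```

```text
time_s: 8.48
eef_pos: [446.1, 289.3, 7.6]
ee_rot: [0.0, 0.118, 0.993, 0.0]
force: [-3.6, -1.6, 8.2]
grip_width: 0.638
grip_force: 56.7
time_s: 8.85
eef_pos: [446.0, 289.2, 6.7]
ee_rot: [0.0, 0.118, 0.993, 0.0]
force: [-0.4, 0.0, 0.2]
grip_width: 0.821
grip_force: 0.0
time_s: 9.48
eef_pos: [445.6, 289.0, 135.8]
ee_rot: [-0.001, 0.118, 0.993, -0.0]
force: [-0.4, -0.4, -0.0]
grip_width: 1.002
grip_force: 0.0
t 9.47 pos [445.6 289.  135.8] ty 1.335 j6 -0.98 SHIFT [-0.2004 -0.1329  0.0157] n>= 5 TURN 0
```

```bash
python3 -c "
from h import *
go(460,-4,120,1.79)"
```

```text
t 9.47 pos [445.6 289.  135.8] ty 1.335 j6 -0.98 SHIFT [-0.0825 -0.2815  0.016 ] n>= 6 TURN -0.455
```

```bash
python3 -m pendant '-.01375 -.0469 .0026 0;-.01375 -.0469 .0026 0;-.01375 -.0469 .0026 0;-.01375 -.0469 .0026 0;-.01375 -.0469 .0026 0;-.01375 -.0469 .0026 0;0 0 0 -.152;0 0 0 -.152;0 0 0 -.151;0 0 0 0' 1
python3 -m pendant '0 0 0 0;0 0 0 0'
python3 - <<'E'
from h import *
import pickle
c=cap('wrist','w4.png'); cv2.imwrite('pics/w4b.png',cv2.resize(c['color'][:,:,::-1],(800,600),interpolation=cv2.INTER_CUBIC))
pickle.dump({k:c[k] for k in('color','vertical_fov','cx','cy','pose')},open('w4.pkl','wb'))
go(460,-4,120,1.79)
for q in ["full_syringe_mid","full_syringe_end","narrow_collar_mid","wood_knob_mid"]:
    print(q,[(round(b['p'],2),np.round(b['at']).tolist(),np.round(np.array(proj(c,b['at'],True))/.64).tolist()) for b in models.boxes_of('wrist',q)])
E
```

```text
time_s: 10.72
eef_pos: [459.8, -3.6, 119.8]
ee_rot: [-0.001, -0.109, 0.994, 0.0]
force: [0.0, 0.1, 0.1]
grip_width: 0.995
grip_force: 0.0
time_s: 10.98
eef_pos: [460.3, -3.6, 120.8]
ee_rot: [-0.0, -0.109, 0.994, 0.0]
force: [-0.2, 0.2, 0.1]
grip_width: 0.997
grip_force: 0.0
t 11.03 pos [460.4  -3.6 120.9] ty 1.789 j6 -2.05 SHIFT [ 0.0004 -0.0003  0.0009] n>= 1 TURN -0.001
full_syringe_mid [(0.84, [451.0, -9.0, 30.0], [392.0, 292.0])]
full_syringe_end [(0.85, [511.0, 5.0, 25.0], [394.0, 390.0])]
narrow_collar_mid [(0.57, [603.0, 110.0, 15.0], [505.0, 511.0])]
wood_knob_mid [(0.58, [467.0, -107.0, 35.0], [209.0, 287.0])]
```

View pics/w4b.png

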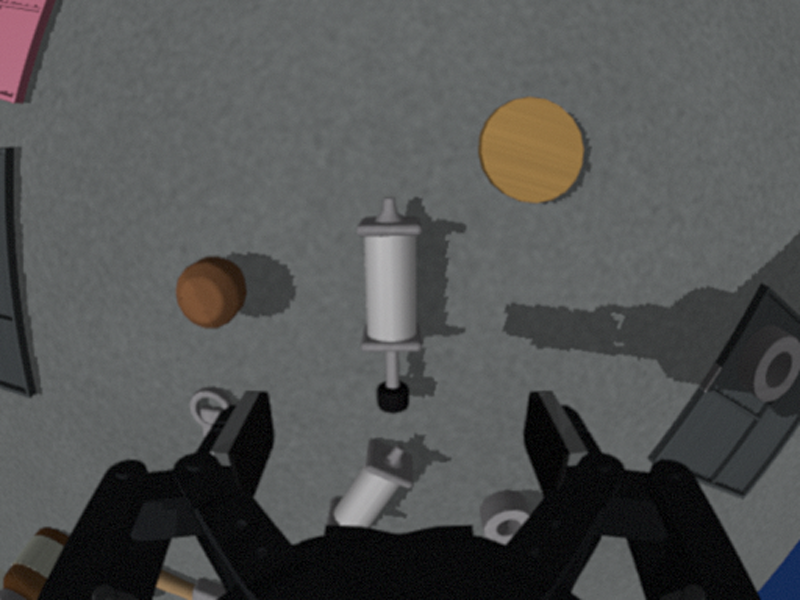

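The full syringe lies almost along the image's vertical axis. Its flanges' top edges are at (390,222) and (391,346), and the knob at (393,398).

```bash
python3 - <<'E'
from h import *
import pickle
np.set_printoptions(precision=1,suppress=True)
c=pickle.load(open('w4.pkl','rb'))
a=atz(c,389.5*.64,222*.64,34,True);b=atz(c,391*.64,345*.64,34,True);e=atz(c,393*.64,398*.64,24,True)
m=(a+b)/2;d=b-a;print(a,b,e,np.linalg.norm(d),'mid',m,'ang',np.arctan2(d[1],d[0]),np.arctan2(*(e-a)[1::-1]))
print('knob',atz(c,208*.64,296*.64,38,True), 'collar in tray',loc((0,0),.242,*(atz(c,779*.64,367*.64,27,True)[:2]-[488,309.8])))
go(m[0],m[1],120,np.arctan2(d[1],d[0])+np.pi/2)
E
```

```text
[414.1 -17.9  34. ] [478.7  -3.2  34. ] [516.5   5.9  24. ] 66.25238065224099 mid [446.4 -10.6  34. ] ang 0.22386817446522206 0.22897923075647367
knob [ 471.4 -105.7   38. ] collar in tray [-36.6 -32.7]
t 11.22 pos [460.4  -3.7 121.1] ty 1.79 j6 -2.05 SHIFT [ 0. -0.  0.] n>= 1 TURN -0.005
```

```bash
python3 - <<'E'
from h import *
go(447,-10.3,65,1.797)
E
```

```text
t 11.22 pos [460.4  -3.7 121.1] ty 1.79 j6 -2.05 SHIFT [ 0.0146 -0.0036  0.0561] n>= 2 TURN -0.007
```

```bash
python3 -m pendant '.0146 -.0036 .03 -.006;0 0 .026 0;0 0 0 0;0 0 0 0;0 0 0 0'
python3 - <<'E'
from h import *
import pickle
c=cap('wrist','w5.png'); cv2.imwrite('pics/w5b.png',cv2.resize(c['color'][:,:,::-1],(800,600),interpolation=cv2.INTER_CUBIC))
pickle.dump({k:c[k] for k in('color','vertical_fov','cx','cy','pose')},open('w5.pkl','wb'))
go(447,-10.3,65,1.797)
for q in ["full_syringe_mid","full_syringe_end"]:
    print(q,[(round(b['p'],2),np.round(b['at']).tolist(),np.round(np.array(proj(c,b['at'],True))/.64).tolist()) for b in models.boxes_of('wrist',q)])
E
```

```text
time_s: 11.85
eef_pos: [447.6, -10.5, 66.0]
ee_rot: [0.001, -0.112, 0.994, -0.0]
force: [-0.5, 0.6, -0.7]
grip_width: 0.999
grip_force: 0.0
t 11.9 pos [447.5 -10.5  65.9] ty 1.796 j6 -2.08 SHIFT [0.0004 0.0003 0.0009] n>= 1 TURN -0.001
full_syringe_mid [(0.82, [450.0, -11.0, 29.0], [395.0, 359.0])]
full_syringe_end [(0.57, [513.0, 3.0, 22.0], [394.0, 467.0])]
```

View pics/w5b.png

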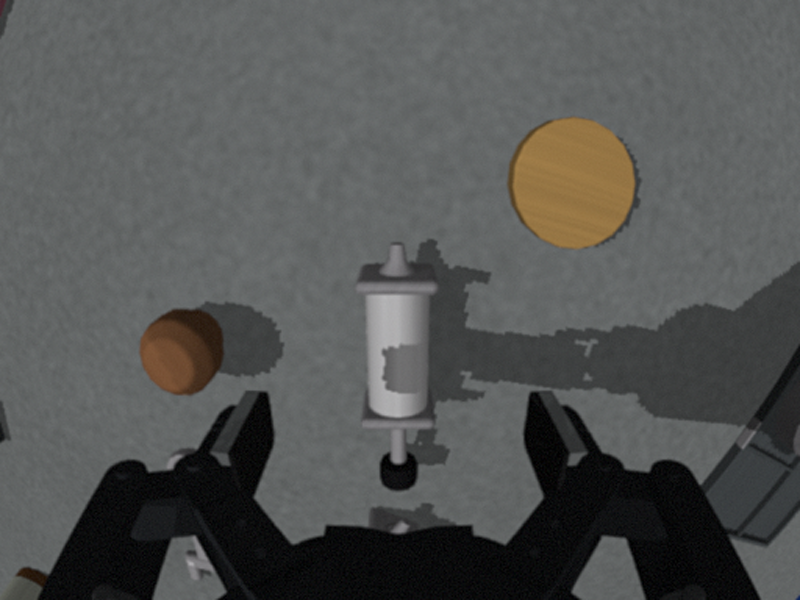

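```bash
python3 - <<'E'
from h import *
import pickle
c=pickle.load(open('w5.pkl','rb'))
a=atz(c,397*.64,282*.64,34,True);b=atz(c,398*.64,426*.64,34,True);m=(a+b)/2;d=b-a
print(np.round([a,b,m],1),np.linalg.norm(d),np.arctan2(d[1],d[0]))
k=atz(c,399*.64,470*.64,27,True);print(k)
for i in range(-2,3):print(i,)if 0 else None
print(atz(c,174*.64,357*.64,38,True))
go(m[0],m[1],8,1.796)
E
```

```text
[[415.4 -18.   34. ]
 [480.3  -2.8  34. ]
 [447.8 -10.4  34. ]] 66.63632288833331 0.23061217126840033
[510.84068991   4.66531364  27.        ]
[ 468.96322554 -106.65463342   38.        ]
t 12.0 pos [447.3 -10.4  65.6] ty 1.796 j6 -2.08 SHIFT [-0.0005 -0.0001  0.0576] n>= 2 TURN 0.0
```

Mid is (448,-10.4), and this agrees from both heights. I'll descend and grip.

```bash
python3 -m pendant '-.001 0 .03 0;0 0 .026 0;0 0 0 0;0 0 0 0' 1 40;python3 -m pendant '0 0 0 0;0 0 0 0;0 0 0 0;0 0 0 0;0 0 0 0;0 0 0 0;0 0 0 0;0 0 0 0' .1 40;  python3 -m pendant '0 0 -.04 0;0 0 -.05 0;0 0 -.03 0;0 0 0 0;0 0 0 0' ;python3 -c "
from h import *
p=loc((488,309.8),-.242,-15,41.5);print(p)
go(p[0],p[1],130,np.pi/2-.242)"
```

```text
time_s: 12.5
eef_pos: [448.5, -10.3, 10.0]
ee_rot: [0.001, -0.112, 0.994, -0.0]
force: [0.4, -0.5, 0.3]
grip_width: 1.006
grip_force: 0.0
time_s: 13.5
eef_pos: [448.1, -10.1, 9.5]
ee_rot: [0.0, -0.112, 0.994, -0.0]
force: [-1.9, 0.2, 5.0]
grip_width: 0.313
grip_force: 39.0
time_s: 14.12
eef_pos: [447.2, -10.0, 127.9]
ee_rot: [-0.001, -0.112, 0.994, 0.0]
force: [-0.2, 0.7, -2.9]
grip_width: 0.311
grip_force: 40.6
[483.38235086 353.68538842]
t 14.12 pos [447.2 -10.  127.9] ty 1.796 j6 -2.08 SHIFT [-0.1164  0.3464 -0.002 ] n>= 7 TURN 0.467
```

```bash
python3 -m pendant '-.0145 .0433 0 0;-.0145 .0433 0 0;-.0145 .0433 0 0;-.0145 .0433 0 0;-.0145 .0433 0 0;-.0145 .0433 0 0;-.0145 .0433 0 0;-.0145 .0433 0 0' ;python3 -m pendant '0 0 0 .156;0 0 0 .156;0 0 0 .155;0 0 0 0;0 0 0 0;0 0 0 0'
python3 - <<'E'
from h import *
import pickle
c=cap('wrist','w6.png'); cv2.imwrite('pics/w6b.png',cv2.resize(c['color'][:,:,::-1],(800,600),interpolation=cv2.INTER_CUBIC))
pickle.dump({k:c[k] for k in('color','vertical_fov','cx','cy','pose')},open('w6.pkl','wb'))
p=loc((488,309.8),-.242,-15,41.5)
go(p[0],p[1],14,np.pi/2-.242)
E
```

```text
time_s: 15.12
eef_pos: [483.0, 354.6, 126.8]
ee_rot: [-0.002, -0.112, 0.994, -0.001]
force: [1.0, -0.7, -1.3]
grip_width: 0.309
grip_force: 40.5
time_s: 15.88
eef_pos: [483.6, 353.3, 128.7]
ee_rot: [-0.0, 0.12, 0.993, -0.0]
force: [0.6, -0.4, -1.4]
grip_width: 0.312
grip_force: 40.6
t 15.93 pos [483.6 353.4 128.8] ty 1.33 j6 -0.89 SHIFT [0.0003 0.0003 0.1148] n>= 3 TURN 0.001
```

View pics/w6b.png

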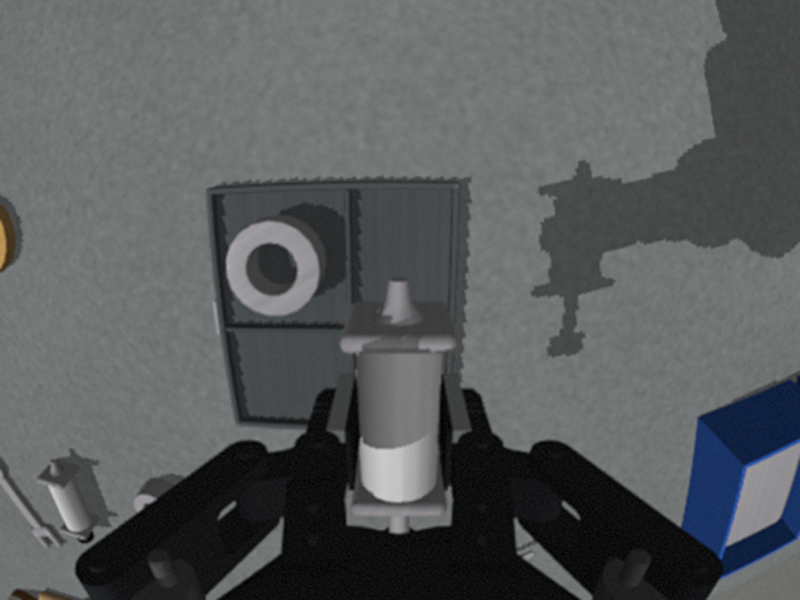

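The collar sits flat in the larger short compartment, with its ring at (274,267). The tray corners are at (209,190), (463,181) and (239,424). I'll refine the tray pose from these.

```bash
python3 - <<'E'
from h import *
import pickle
c=pickle.load(open('w6.pkl','rb'))
f=lambda u,v,z=10:atz(c,u*.64,v*.64,z,True)
P=[f(209,190),f(463,181),f(239,424)];L=[(-81.5,-74.5),(-81.5,74.5),(81.5,-74.5)]
t,th,r=fit2(L,P);print(t,th,r)
for T,h in((t,th),((488,309.8),-.242)):
  print(loc((0,0),-h,*(f(274,267,27)[:2]-T)), loc((0,0),-h,*(f(353,188)[:2]-T)))
p=loc((t+[488,309.8])/2,-.242,-15,41.5)
go(p[0],p[1],14,np.pi/2-.242)
E
```

```text
[488.60358569 313.85189912] -0.23732927504528914 [1.72347132 0.9250467  1.96593655]
[-36.32028881 -31.46261033] [-77.19373329  12.16101805]
[-36.55795905 -27.55343309] [-77.63471092  15.87881152]
t 15.93 pos [483.6 353.4 128.8] ty 1.33 j6 -0.89 SHIFT [0.0005 0.0023 0.1148] n>= 3 TURN 0.001
```

```bash
python3 -m pendant '.0005 .0027 .045 0;0 0 .04 0;0 0 .022 0;0 0 .004 0;0 0 0 0;0 0 0 0'; python3 -m pendant '0 0 .002 0;0 0 0 0'
```

```text
time_s: 16.68
eef_pos: [484.4, 356.4, 19.3]
ee_rot: [0.001, 0.12, 0.993, 0.001]
force: [-0.1, 0.9, -2.4]
grip_width: 0.311
grip_force: 40.6
time_s: 16.92
eef_pos: [483.9, 356.2, 16.3]
ee_rot: [0.0, 0.121, 0.993, 0.0]
force: [-0.1, 0.5, -2.4]
grip_width: 0.308
grip_force: 40.6
```

```bash
python3 -m pendant '0 0 .002 0;0 0 .002 0;0 0 0 0;0 0 0 0'
```

```text
time_s: 17.42
eef_pos: [483.9, 356.2, 12.6]
ee_rot: [0.0, 0.121, 0.993, 0.0]
force: [-2.6, -1.1, 5.7]
grip_width: 0.313
grip_force: 41.2
```

```bash
python3 -m pendant '0 0 0 0;0 0 0 0;0 0 0 0;0 0 0 0' .6;python3 -m pendant '0 0 -.03 0;0 0 -.05 0;0 0 -.04 0;0 0 0 0;0 0 0 0' 1; python3 -c "
from h import *
go(470,-106,110,1.7)"
```

```text
time_s: 17.92
eef_pos: [483.9, 356.1, 12.0]
ee_rot: [0.0, 0.121, 0.993, 0.0]
force: [-0.3, -0.4, -0.2]
grip_width: 0.604
grip_force: 0.0
time_s: 18.55
eef_pos: [483.5, 356.0, 131.3]
ee_rot: [-0.001, 0.121, 0.993, -0.0]
force: [-0.3, -0.1, -0.3]
grip_width: 1.001
grip_force: 0.0
t 18.55 pos [483.5 356.  131.3] ty 1.329 j6 -0.89 SHIFT [-0.0976 -0.4517  0.0215] n>= 9 TURN -0.371
```

```bash
python3 -m pendant '-.0108 -.0502 .001 0;-.0108 -.0502 .001 0;-.0108 -.0502 .001 0;-.0108 -.0502 .001 0;-.0108 -.0502 .001 0;-.0108 -.0502 .001 0;-.0108 -.0502 .001 0;-.0108 -.0502 .001 0;-.0108 -.0502 .001 0';python3 -m pendant '0 0 0 -.18;0 0 0 -.18;0 0 .01 0;0 0 0 0;0 0 0 0;0 0 0 0'
python3 - <<'E'
from h import *
import pickle
c=cap('wrist','w7.png'); cv2.imwrite('pics/w7b.png',cv2.resize(c['color'][:,:,::-1],(800,600),interpolation=cv2.INTER_CUBIC))
pickle.dump({k:c[k] for k in('color','vertical_fov','cx','cy','pose')},open('w7.pkl','wb'))
go(470,-106,60)
for q in ["wood_knob_mid","empty_syringe_mid","empty_syringe_end","narrow_collar_mid","reorder_tray"]:
    print(q,[(round(b['p'],2),np.round(b['at']).tolist(),np.round(np.array(proj(c,b['at'],True))/.64).tolist()) for b in models.boxes_of('wrist',q)])
E
```

```text
time_s: 19.68
eef_pos: [469.2, -107.2, 121.9]
ee_rot: [-0.001, 0.121, 0.993, 0.0]
force: [0.5, 0.1, -0.0]
grip_width: 1.002
grip_force: 0.0
time_s: 20.42
eef_pos: [470.1, -105.7, 113.1]
ee_rot: [0.0, -0.059, 0.998, -0.0]
force: [0.7, 1.1, 0.2]
grip_width: 1.0
grip_force: 0.0
t 20.48 pos [ 470.1 -105.8  113.2] ty 1.688 j6 -2.15 SHIFT [ 0.0002 -0.0002  0.0532] n>= 1 TURN 0
wood_knob_mid [(0.91, [469.0, -107.0, 38.0], [395.0, 319.0])]
empty_syringe_mid [(0.66, [608.0, -8.0, 22.0], [513.0, 510.0])]
empty_syringe_end []
narrow_collar_mid []
reorder_tray [(0.72, [503.0, -321.0, 2.0], [81.0, 310.0]), (0.66, [333.0, -318.0, 3.0], [84.0, 54.0])]
```

View pics/w7b.png

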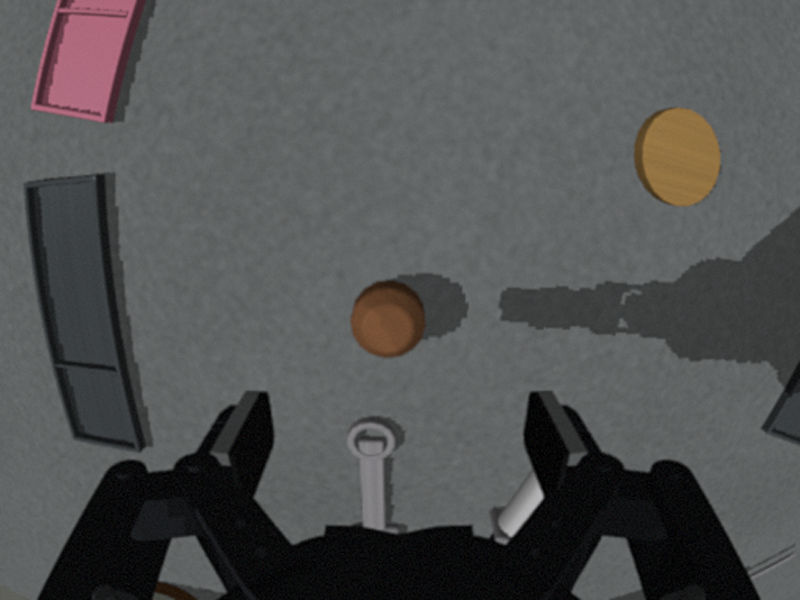

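The knob's outline is centred at (388,319). The dark reorder tray at left has its short compartment at the +x end.

```bash
python3 - <<'E'
from h import *
import pickle
c=pickle.load(open('w7.pkl','rb'))
k=atz(c,388*.64,319*.64,25,True);print(k)
f=lambda u,v,z=10:atz(c,u*.64,v*.64,z,True)
print(fit2([(-100.5,34),(100.5,34),(-100.5,-34),(100.5,-34)],[f(104,175),f(145,448),f(26,186),f(76,438)]))
go(k[0],k[1],9)
E
```

```text
[ 474.24047052 -110.44719816   25.        ]
(array([ 510.40681626, -318.24617626]), np.float64(0.07699008045563153), array([3.05050795, 4.79652509, 4.33284296, 1.98361358]))
t 20.73 pos [ 470.1 -105.8  113.2] ty 1.689 j6 -2.15 SHIFT [-0.0036 -0.0051  0.1042] n>= 2 TURN 0
```

```bash
python3 -m pendant '-.0015 -.003 .045 0;0 0 .04 0;0 0 .019 0;0 0 0 0;0 0 0 0' 1 25;python3 -m pendant '0 0 0 0;0 0 0 0;0 0 0 0;0 0 0 0;0 0 0 0;0 0 0 0;0 0 0 0;0 0 0 0' .25 25;  python3 -m pendant '0 0 -.04 0;0 0 -.05 0;0 0 -.03 0;0 0 0 0;0 0 0 0' ;python3 -c "
from h import *
p=loc((488.4,312.5),-.24,43.5,-30.5);print(p)
go(p[0],p[1],130,np.pi/2-.24)"
```

```text
time_s: 21.35
eef_pos: [472.4, -108.8, 10.0]
ee_rot: [0.001, -0.059, 0.998, -0.0]
force: [-0.7, -0.9, -0.4]
grip_width: 1.002
grip_force: 0.0
time_s: 22.35
eef_pos: [472.1, -108.7, 9.7]
ee_rot: [0.0, -0.059, 0.998, -0.0]
force: [-2.2, -0.2, 5.2]
grip_width: 0.451
grip_force: 24.6
time_s: 22.98
eef_pos: [471.4, -108.3, 128.1]
ee_rot: [-0.001, -0.059, 0.998, 0.0]
force: [0.3, 0.6, -1.1]
grip_width: 0.45
grip_force: 25.6
[523.4032718  272.53412752]
t 22.98 pos [ 471.4 -108.3  128.1] ty 1.689 j6 -2.16 SHIFT [-0.0966  0.3721 -0.0017] n>= 7 TURN 0.358
```

```bash
python3 -m pendant '-.0121 .0465 0 0;-.0121 .0465 0 0;-.0121 .0465 0 0;-.0121 .0465 0 0;-.0121 .0465 0 0;-.0121 .0465 0 0;-.0121 .0465 0 0;-.0121 .0465 0 0' ;python3 -m pendant '0 0 0 .18;0 0 0 .178;0 0 0 0;0 0 0 0;0 0 0 0'
python3 - <<'E'
from h import *
import pickle
c=cap('wrist','w8.png'); cv2.imwrite('pics/w8b.png',cv2.resize(c['color'][:,:,::-1],(800,600),interpolation=cv2.INTER_CUBIC))
pickle.dump({k:c[k] for k in('color','vertical_fov','cx','cy','pose')},open('w8.pkl','wb'))
p=loc((488.4,312.5),-.24,43.5,-30.5)
go(p[0],p[1],14,np.pi/2-.24)
E
```

```text
time_s: 23.98
eef_pos: [523.6, 273.6, 127.3]
ee_rot: [-0.001, -0.059, 0.998, -0.0]
force: [0.7, -1.6, -0.7]
grip_width: 0.453
grip_force: 25.6
time_s: 24.6
eef_pos: [524.1, 272.1, 128.8]
ee_rot: [-0.0, 0.119, 0.993, -0.0]
force: [0.1, -0.4, -0.4]
grip_width: 0.449
grip_force: 25.6
t 24.65 pos [524.1 272.1 128.9] ty 1.332 j6 -1.05 SHIFT [0.0007 0.0003 0.1149] n>= 3 TURN 0.002
```

View pics/w8b.png

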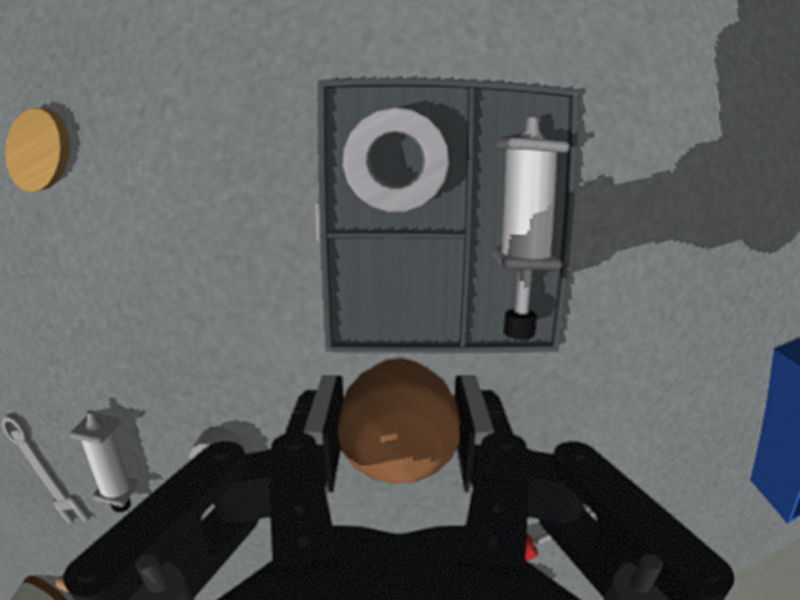

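The whole service tray is in view, with corners at (321,83), (579,92), (558,349) and (329,349). The collar (396,160) and the full syringe are inside their compartments.

```bash
python3 - <<'E'
from h import *
import pickle
c=pickle.load(open('w8.pkl','rb'))
f=lambda u,v,z=10:atz(c,u*.64,v*.64,z,True)
L=[(-81.5,-74.5),(-81.5,74.5),(81.5,74.5),(81.5,-74.5)]
t,th,r=fit2(L,[f(321,83),f(579,92),f(558,349),f(329,349)]);print(t,th,r)
g=lambda u,v,z:np.round(loc((0,0),-th,*(f(u,v,z)[:2]-t)),1)
print('collar',g(396,160,27),'syr flanges',g(534,142,37),g(529,262,37),'end',g(520,333,27),'div',g(470,235,10),'nozzle',g(531,120,20))
p=loc(t,th,43.5,-30.5)
go(p[0],p[1],14,np.pi/2+th)
E
```

```text
[488.72360772 311.80783291] -0.24296299687461181 [2.85412387 2.31778273 2.70119343 2.94405549]
collar [-35.  -31.5] syr flanges [-46.9  38.4] [16.3 39.3] end [61.1 40.8] div [ 7.5 10.9] nozzle [-59.4  41.3]
t 24.65 pos [524.1 272.1 128.9] ty 1.332 j6 -1.05 SHIFT [ 0.0003 -0.0005  0.1149] n>= 3 TURN 0.004
```

All well placed. I'll lower the knob where it is.

```bash
python3 -m pendant '0 -.0003 .045 .004;0 0 .04 0;0 0 .022 0;0 0 .004 0;0 0 0 0;0 0 0 0'; python3 -m pendant '0 0 .002 0;0 0 .001 0;0 0 0 0;0 0 0 0'
```

```text
time_s: 25.4
eef_pos: [524.7, 272.2, 19.3]
ee_rot: [0.001, 0.121, 0.993, 0.0]
force: [-0.1, 0.2, -1.4]
grip_width: 0.456
grip_force: 25.6
time_s: 25.9
eef_pos: [524.1, 271.9, 15.1]
ee_rot: [0.0, 0.122, 0.993, -0.0]
force: [-0.1, 0.2, -0.1]
grip_width: 0.451
grip_force: 25.6
```

```bash
python3 -m pendant '0 0 .0015 0;0 0 .0015 0;0 0 0 0;0 0 0 0'; python3 -m pendant '0 0 0 0;0 0 0 0;0 0 0 0' .7;python3 -m pendant '0 0 -.03 0;0 0 -.05 0;0 0 -.04 0;0 0 0 0;0 0 0 0' 1; python3 -c "
from h import *
go(605,6,120,1.2)"
```

```text
time_s: 26.4
eef_pos: [524.2, 272.0, 12.8]
ee_rot: [0.0, 0.122, 0.993, -0.0]
force: [-2.1, -1.4, 6.9]
grip_width: 0.453
grip_force: 26.2
time_s: 26.78
eef_pos: [524.0, 271.9, 11.9]
ee_rot: [-0.0, 0.122, 0.993, -0.0]
force: [0.1, -0.4, -0.4]
grip_width: 0.704
grip_force: 0.0
time_s: 27.4
eef_pos: [523.6, 271.8, 131.2]
ee_rot: [-0.001, 0.122, 0.993, -0.0]
force: [0.4, 0.1, -0.1]
grip_width: 1.0
grip_force: 0.0
t 27.4 pos [523.6 271.8 131.2] ty 1.327 j6 -1.05 SHIFT [-0.1431 -0.2383  0.0112] n>= 6 TURN 0.127
```

```bash
python3 -m pendant '-.0238 -.0397 .0018 0;-.0238 -.0397 .0018 0;-.0238 -.0397 .0018 0;-.0238 -.0397 .0018 0;-.0238 -.0397 .0018 0;-.0238 -.0397 .0018 0;0 0 0 0;0 0 0 0;0 0 0 0'
python3 - <<'E'
from h import *
import pickle
c=cap('wrist','w9.png'); cv2.imwrite('pics/w9b.png',cv2.resize(c['color'][:,:,::-1],(800,600),interpolation=cv2.INTER_CUBIC))
pickle.dump({k:c[k] for k in('color','vertical_fov','cx','cy','pose')},open('w9.pkl','wb'))
go(605,6,120)
for q in ["empty_syringe_mid","empty_syringe_end","narrow_collar_mid"]:
    print(q,[(round(b['p'],2),np.round(b['at']).tolist(),np.round(np.array(proj(c,b['at'],True))/.64).tolist()) for b in models.boxes_of('wrist',q)])
E
```

```text
time_s: 28.52
eef_pos: [604.8, 7.6, 121.0]
ee_rot: [-0.0, 0.121, 0.993, 0.0]
force: [0.1, -0.4, -0.4]
grip_width: 0.996
grip_force: 0.0
t 28.57 pos [604.8   7.5 121.1] ty 1.329 j6 -1.51 SHIFT [-0.0005 -0.0014  0.0011] n>= 1 TURN 0
empty_syringe_mid [(0.79, [596.0, 6.0, 25.0], [391.0, 294.0])]
empty_syringe_end [(0.66, [640.0, -5.0, 33.0], [392.0, 377.0])]
narrow_collar_mid [(0.57, [612.0, 110.0, 19.0], [575.0, 274.0]), (0.54, [642.0, -5.0, 28.0], [392.0, 375.0]), (0.41, [600.0, 7.0, 27.0], [395.0, 301.0])]
```

View pics/w9b.png

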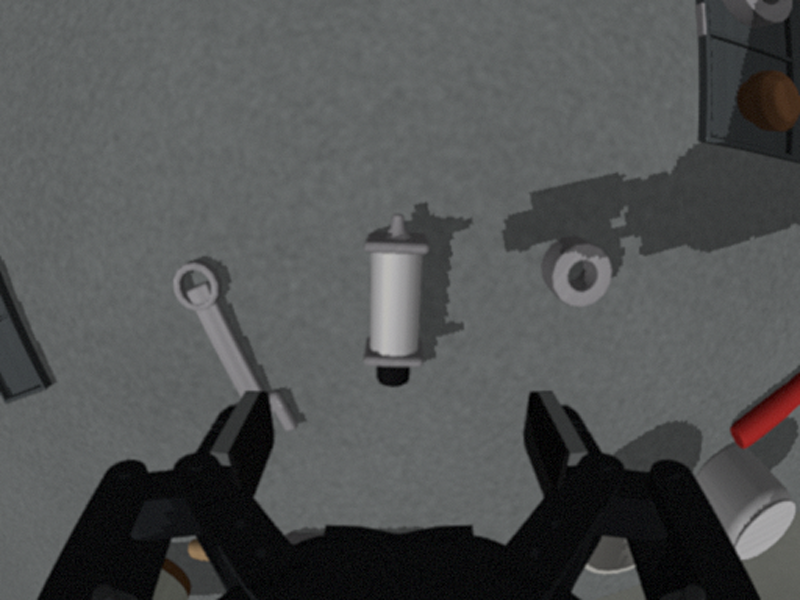

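The empty syringe runs from nozzle (398,218) to knob (393,380), with its flanges at y ≈ 243 and 362. The knob thing is standing in the service tray at (770,100).

```bash
python3 - <<'E'
from h import *
import pickle
c=pickle.load(open('w9.pkl','rb'))
f=lambda u,v,z:atz(c,u*.64,v*.64,z,True)
a=f(397.5,243,34);b=f(394,362,34);m=(a+b)/2;d=b-a
n=f(398,218,17);k=f(393,381,24);e=k-n
ang=np.arctan2(d[1],d[0]);print(a,b,m,np.linalg.norm(d),ang,np.arctan2(e[1],e[0]))
print('narrow',f(581,274,24))
go(m[0],m[1],9.5,np.arctan2(e[1],e[0])+np.pi/2)
E
```

```text
[568.09043211  16.34630015  34.        ] [631.49821285  -1.35684654  34.        ] [599.79432248   7.4947268   34.        ] 65.83272788874721 -0.2722622369601531 -0.27399433727678746
narrow [610.24481826 111.91014262  24.        ]
t 28.73 pos [605.1   7.  121.4] ty 1.328 j6 -1.51 SHIFT [ 0.0053 -0.0008  0.1119] n>= 3 TURN 0.031
```

```bash
python3 -m pendant '.0045 -.0008 .045 .031;0 0 .045 0;0 0 .0215 0;0 0 0 0;0 0 0 0' 1 40;python3 -m pendant '0 0 0 0;0 0 0 0;0 0 0 0;0 0 0 0;0 0 0 0;0 0 0 0;0 0 0 0;0 0 0 0' .1 40;  python3 -m pendant '0 0 -.04 0;0 0 -.05 0;0 0 -.03 0;0 0 0 0;0 0 0 0' ;python3 -c "
from h import *
p=loc((510,-320),.06,-34.5,0);print(p)
go(p[0],p[1],130,np.pi/2+.06)"
```

```text
time_s: 29.35
eef_pos: [601.3, 6.6, 11.1]
ee_rot: [0.001, 0.137, 0.991, -0.0]
force: [-0.2, 0.3, 0.9]
grip_width: 1.004
grip_force: 0.0
time_s: 30.35
eef_pos: [600.8, 6.6, 10.3]
ee_rot: [0.0, 0.137, 0.991, -0.0]
force: [-2.7, 0.5, 5.3]
grip_width: 0.307
grip_force: 39.5
time_s: 30.98
eef_pos: [599.7, 6.7, 127.9]
ee_rot: [-0.002, 0.137, 0.991, 0.0]
force: [0.1, -0.9, -1.7]
grip_width: 0.31
grip_force: 40.0
[ 475.56208137 -322.06875822]
t 30.98 pos [599.7   6.7 127.9] ty 1.296 j6 -1.48 SHIFT [ 0.0303 -0.3502 -0.0019] n>= 7 TURN -0.335
```

```bash
python3 -m pendant '.002 -.0438 0 0;.002 -.0438 0 0;.002 -.0438 0 0;.002 -.0438 0 0;.002 -.0438 0 0;.002 -.0438 0 0;.002 -.0438 0 0;.002 -.0438 0 0' ;python3 -m pendant '0 0 0 -.17;0 0 0 -.165;0 0 0 0;0 0 0 0;0 0 0 0'
python3 - <<'E'
from h import *
import pickle
c=cap('wrist','w10.png'); cv2.imwrite('pics/w10b.png',cv2.resize(c['color'][:,:,::-1],(800,600),interpolation=cv2.INTER_CUBIC))
pickle.dump({k:c[k] for k in('color','vertical_fov','cx','cy','pose')},open('w10.pkl','wb'))
p=loc((510,-320),.06,-34.5,0)
go(p[0],p[1],14,np.pi/2+.06)
E
```

```text
time_s: 31.98
eef_pos: [488.9, -327.1, 127.7]
ee_rot: [-0.001, 0.137, 0.991, 0.001]
force: [0.4, 0.3, -1.8]
grip_width: 0.311
grip_force: 40.0
time_s: 32.6
eef_pos: [490.1, -326.1, 129.4]
ee_rot: [-0.0, -0.029, 1.0, 0.0]
force: [-1.3, 0.5, -1.5]
grip_width: 0.31
grip_force: 40.1
t 32.65 pos [ 490.1 -326.2  129.6] ty 1.63 j6 -2.42 SHIFT [0.0142 0.0049 0.1156] n>= 3 TURN -0.001
```

View pics/w10b.png

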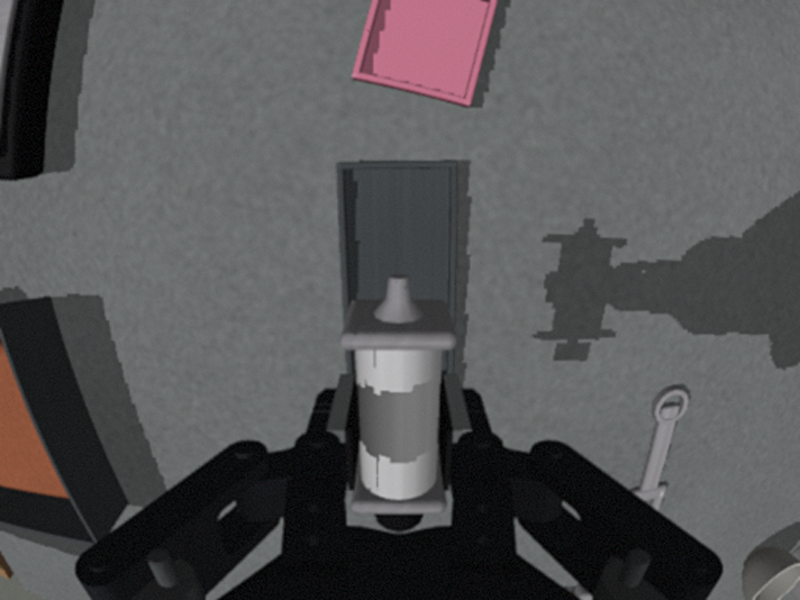

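The reorder tray's near end runs from (339,164) to (457,163). The left wall reaches (350,360) and the right wall about (455,360).

```bash
python3 - <<'E'
from h import *
import pickle
c=pickle.load(open('w10.pkl','rb'))
f=lambda u,v,z=10:atz(c,u*.64,v*.64,z,True)
a,b=f(339,164),f(458,163);l,r=f(349,350),f(456,350)
print(a,b,np.linalg.norm(b-a));print(l,r,np.linalg.norm(r-l))
ang=np.arctan2(*((l+r)/2-(a+b)/2)[1::-1]);print('ang',ang,np.arctan2(*(b-a)[1::-1])-np.pi/2)
for h in(.04,.06):
  t=((a+b)/2)[:2]+100.5*np.array([np.cos(h),np.sin(h)]);print(t,loc(t,h,-34.5,0))
g=c['color'].mean(2)
for v in(200,260,330):print(v,[int(x) for x in g[int(v*.64),212:306:1]])
E
```

```text
[ 415.49482653 -363.22065326   10.        ] [ 411.06550048 -297.08951484   10.        ] 66.27930595430362
[ 527.70753098 -354.19232028   10.        ] [ 523.89963725 -287.93615523   10.        ] 66.36549903298592
ang 0.08061561116990229 0.06687803282431592
[ 513.69977423 -326.13615596] [ 479.22737055 -327.51578799]
[ 513.59931777 -324.1287014 ] [ 479.16139914 -326.19745962]
200 [111, 109, 111, 110, 86, 70, 67, 59, 37, 37, 40, 40, 40, 38, 41, 50, 65, 68, 69, 68, 66, 67, 69, 67, 65, 67, 67, 67, 70, 66, 67, 68, 69, 66, 67, 70, 68, 66, 67, 67, 66, 62, 67, 69, 68, 67, 69, 69, 69, 66, 68, 69, 67, 65, 66, 65, 66, 66, 67, 67, 66, 67, 68, 67, 67, 67, 67, 67, 68, 68, 70, 66, 68, 66, 70, 61, 59, 64, 66, 64, 57, 60, 65, 67, 67, 66, 69, 67, 65, 74, 103, 108, 107, 104]
260 [112, 110, 109, 107, 106, 96, 77, 71, 65, 54, 38, 38, 40, 41, 41, 38, 43, 54, 64, 67, 66, 64, 65, 66, 65, 65, 66, 66, 67, 68, 64, 66, 64, 65, 64, 67, 65, 65, 66, 66, 65, 64, 64, 65, 65, 64, 66, 68, 67, 69, 67, 65, 71, 65, 65, 65, 68, 66, 66, 66, 67, 65, 66, 64, 67, 65, 65, 66, 68, 66, 67, 67, 66, 67, 65, 53, 65, 69, 65, 61, 59, 65, 71, 72, 70, 72, 69, 73, 86, 112, 113, 114, 108, 110]
330 [106, 106, 108, 109, 111, 110, 106, 92, 75, 68, 66, 63, 59, 55, 57, 57, 58, 61, 62, 61, 60, 62, 60, 60, 59, 59, 59, 56, 63, 59, 60, 58, 59, 61, 60, 57, 59, 61, 59, 59, 59, 56, 59, 57, 57, 58, 57, 59, 60, 60, 60, 63, 62, 60, 57, 60, 59, 58, 61, 59, 59, 58, 59, 57, 59, 59, 57, 58, 58, 62, 57, 61, 57, 58, 59, 57, 57, 55, 56, 65, 66, 67, 71, 69, 69, 66, 74, 102, 104, 102, 100, 103, 103, 106]
```

```bash
python3 -c "
from h import *
p=loc((513,-324.3),.06,-34.5,0)
go(p[0],p[1],20,np.pi/2+.06)"
```

```text
t 32.65 pos [ 490.1 -326.2  129.6] ty 1.63 j6 -2.42 SHIFT [0.0115 0.0004 0.1096] n>= 3 TURN -0.001
```

```bash
python3 -m pendant '.0115 .0004 .045 0;0 0 .04 0;0 0 .022 0;0 0 .004 0;0 0 0 0;0 0 0 0'; python3 -m pendant '0 0 .002 0;0 0 .001 0;0 0 0 0;0 0 0 0'
```

```text
time_s: 33.4
eef_pos: [479.1, -327.0, 20.0]
ee_rot: [0.001, -0.03, 1.0, -0.001]
force: [0.2, -0.0, -0.8]
grip_width: 0.31
grip_force: 40.2
time_s: 33.9
eef_pos: [478.6, -326.6, 15.8]
ee_rot: [0.0, -0.03, 1.0, -0.0]
force: [-0.8, 0.0, -1.4]
grip_width: 0.313
grip_force: 40.2
```

```bash
python3 -m pendant '0 0 .0015 0;0 0 .0012 0;0 0 0 0;0 0 0 0'; python3 -m pendant '0 0 0 0;0 0 0 0;0 0 0 0;0 0 0 0' .6;python3 -m pendant '0 0 -.03 0;0 0 -.05 0;0 0 -.04 0;0 0 0 0;0 0 0 0' 1; python3 -c "
from h import *
go(610,111.5,60,1.55)"
```

```text
time_s: 34.4
eef_pos: [478.6, -326.6, 13.3]
ee_rot: [-0.0, -0.03, 1.0, -0.0]
force: [-0.9, 1.8, 3.4]
grip_width: 0.309
grip_force: 40.6
time_s: 34.9
eef_pos: [478.6, -326.6, 13.1]
ee_rot: [0.0, -0.03, 1.0, -0.0]
force: [0.7, -0.4, 0.1]
grip_width: 0.602
grip_force: 0.0
time_s: 35.52
eef_pos: [478.3, -326.2, 132.2]
ee_rot: [-0.0, -0.03, 1.0, 0.001]
force: [-0.5, -0.4, -0.3]
grip_width: 0.994
grip_force: 0.0
t 35.52 pos [ 478.3 -326.2  132.2] ty 1.631 j6 -2.43 SHIFT [-0.1579  0.4289  0.0725] n>= 9 TURN 0.081
```

```bash
python3 -m pendant '-.0175 .0477 0 0;-.0175 .0477 0 0;-.0175 .0477 0 0;-.0175 .0477 0 0;-.0175 .0477 0 0;-.0175 .0477 0 0;-.0175 .0477 0 0;-.0175 .0477 0 0;-.0175 .0477 0 0'; python3 -m pendant '0 0 .05 0;0 0 .02 0;0 0 0 0;0 0 0 0;0 0 0 0'
python3 - <<'E'
from h import *
import pickle
c=cap('wrist','w11.png'); cv2.imwrite('pics/w11b.png',cv2.resize(c['color'][:,:,::-1],(800,600),interpolation=cv2.INTER_CUBIC))
pickle.dump({k:c[k] for k in('color','vertical_fov','cx','cy','pose')},open('w11.pkl','wb'))
go(610,111.5,5)
for q in ["narrow_collar_mid"]:
    print(q,[(round(b['p'],2),np.round(b['at']).tolist(),np.round(np.array(proj(c,b['at'],True))/.64).tolist()) for b in models.boxes_of('wrist',q)])
print(np.array(proj(c,[610,111.5,24],True))/.64)
E
```

```text
time_s: 36.65
eef_pos: [609.7, 113.1, 131.3]
ee_rot: [-0.001, -0.03, 1.0, 0.0]
force: [0.6, -0.2, 1.0]
grip_width: 0.997
grip_force: 0.0
time_s: 37.28
eef_pos: [610.5, 111.3, 64.1]
ee_rot: [0.001, -0.03, 1.0, -0.0]
force: [0.4, -0.1, 0.5]
grip_width: 1.003
grip_force: 0.0
t 37.33 pos [610.4 111.3  64. ] ty 1.631 j6 -1.64 SHIFT [0.0005 0.0002 0.059 ] n>= 2 TURN 0
narrow_collar_mid [(0.79, [607.0, 113.0, 23.0], [402.0, 342.0])]
[398.25956375 349.83895152]
```

View pics/w11b.png

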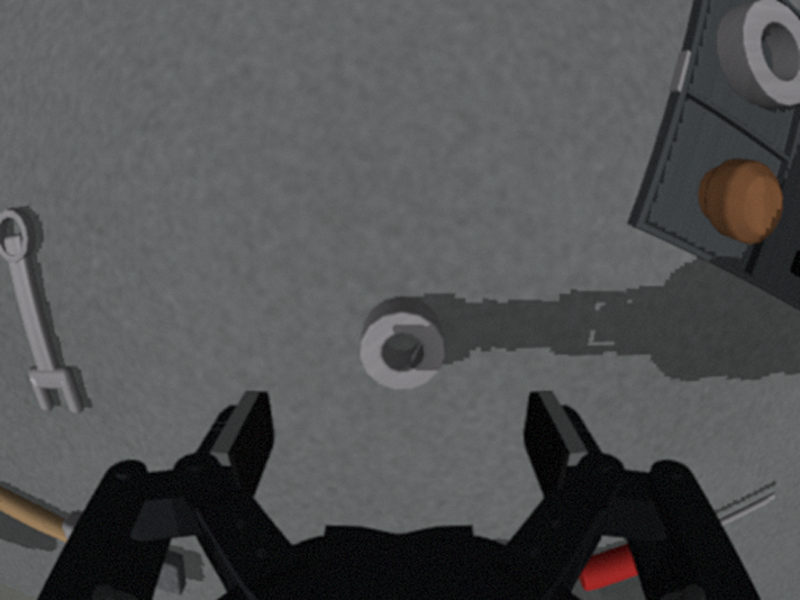

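The narrow collar's ring is at (402,350), within 2 mm of the prediction. I'll grip it.

```bash
python3 -m pendant '0 .0015 .035 0;0 0 .0225 0;0 0 0 0;0 0 0 0' 1 45;python3 -m pendant '0 0 0 0;0 0 0 0;0 0 0 0;0 0 0 0;0 0 0 0;0 0 0 0;0 0 0 0' .2 45;  python3 -m pendant '0 0 -.04 0;0 0 -.05 0;0 0 -.03 0;0 0 0 0;0 0 0 0' ;python3 -c "
from h import *
p=loc((513,-324.3),.06,65.5,0);print(p)
go(p[0],p[1],130,np.pi/2+.06)"
```

```text
time_s: 37.88
eef_pos: [610.6, 112.9, 6.9]
ee_rot: [0.001, -0.03, 1.0, -0.0]
force: [-0.0, -0.2, 1.0]
grip_width: 1.004
grip_force: 0.0
time_s: 38.75
eef_pos: [610.2, 112.9, 6.4]
ee_rot: [0.0, -0.03, 1.0, -0.0]
force: [-2.0, 0.0, 5.8]
grip_width: 0.418
grip_force: 45.2
time_s: 39.38
eef_pos: [609.1, 112.9, 123.8]
ee_rot: [-0.001, -0.03, 1.0, 0.0]
force: [-0.6, 0.1, -1.2]
grip_width: 0.422
grip_force: 45.7
[ 578.38213537 -320.37235758]
t 39.38 pos [609.1 112.9 123.8] ty 1.631 j6 -1.64 SHIFT [ 0.0567 -0.4306 -0.0061] n>= 8 TURN 0.0
```

```bash
python3 -m pendant '.0063 -.0478 -.001 0;.0063 -.0478 0 0;.0063 -.0478 0 0;.0063 -.0478 0 0;.0063 -.0478 0 0;.0063 -.0478 0 0;.0063 -.0478 0 0;.0063 -.0478 0 0;.0063 -.0478 0 0'; python3 -m pendant '0 0 0 0;0 0 0 0;0 0 0 0'
python3 - <<'E'
from h import *
import pickle
c=cap('wrist','w12.png'); cv2.imwrite('pics/w12b.png',cv2.resize(c['color'][:,:,::-1],(800,600),interpolation=cv2.INTER_CUBIC))
pickle.dump({k:c[k] for k in('color','vertical_fov','cx','cy','pose')},open('w12.pkl','wb'))
p=loc((513,-324.3),.06,65.5,0)
go(p[0],p[1],20,np.pi/2+.06)
E
```

```text
time_s: 40.5
eef_pos: [578.3, -321.0, 124.3]
ee_rot: [-0.001, -0.03, 1.0, 0.001]
force: [0.1, 0.4, -0.9]
grip_width: 0.421
grip_force: 45.7
time_s: 40.88
eef_pos: [579.3, -318.6, 126.0]
ee_rot: [-0.0, -0.031, 1.0, 0.0]
force: [-0.1, 0.5, -1.0]
grip_width: 0.423
grip_force: 45.7
t 40.92 pos [ 579.4 -318.7  126.3] ty 1.632 j6 -2.31 SHIFT [ 0.0011 -0.0016  0.1063] n>= 2 TURN 0.002
```

View pics/w12b.png

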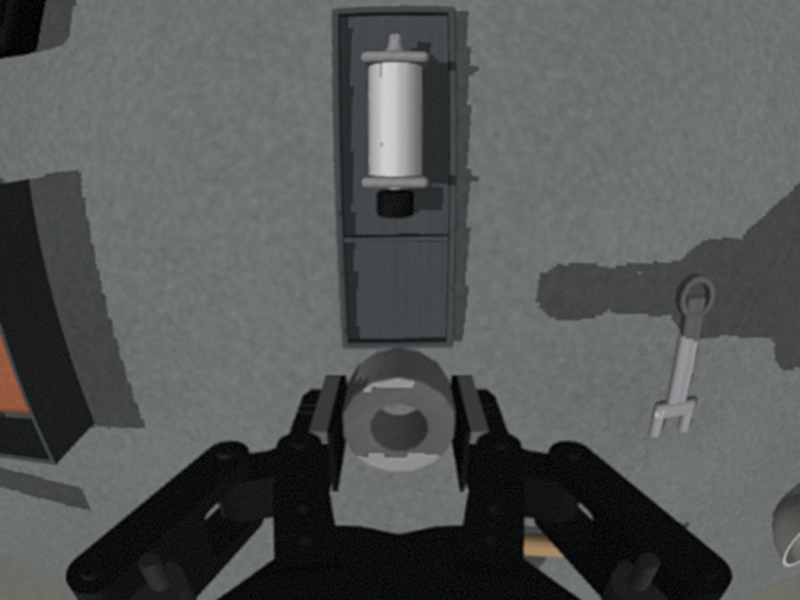

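The empty syringe is centred in the long compartment with its plunger in. The divider is at y ≈ 238, the tray end at y ≈ 346, and the side walls at x ≈ 345 and 452.

```bash
python3 - <<'E'
from h import *
import pickle
c=pickle.load(open('w12.pkl','rb'))
f=lambda u,v,z=10:atz(c,u*.64,v*.64,z,True)
L=[(-100.5,-34),(-100.5,34),(100.5,34),(100.5,-34)]
t,th,r=fit2(L,[f(334,10),f(455,9),f(452,345),f(344,347)]);print(t,th,r)
d=f(397,238);e=f(398,346);print('compartment mid est from divider',d,e)
g=lambda u,v,z:np.round(loc((0,0),-th,*(f(u,v,z)[:2]-t)),1)
print('syr',g(395,55,37),g(395,187,37),'end',g(395,212,27))
p=loc(t,th,65.5,0);print(p);go(p[0],p[1],20,np.pi/2+th)
E
```

```text
[ 512.57001394 -323.46094927] 0.07112063918852242 [2.0078906  2.20939714 2.48294104 1.87232618]
compartment mid est from divider [ 544.73707751 -321.07244513   10.        ] [ 610.79735128 -316.46834719   10.        ]
syr [-65.    0.2] [ 1.3 -0.5] end [15.2 -0.7]
[ 577.90442949 -318.80647355]
t 40.92 pos [ 579.4 -318.7  126.3] ty 1.632 j6 -2.31 SHIFT [ 1.400e-03 -1.000e-04  1.063e-01] n>= 2 TURN -0.009
```

```bash
python3 -m pendant '.001 0 .045 0;0 0 .04 0;0 0 .022 0;0 0 .003 0;0 0 0 0;0 0 0 0'; python3 -m pendant '0 0 .002 0;0 0 .0015 0;0 0 0 0;0 0 0 0'
```

```text
time_s: 41.68
eef_pos: [578.8, -320.2, 18.0]
ee_rot: [0.001, -0.03, 1.0, -0.001]
force: [-0.6, 0.3, -1.1]
grip_width: 0.422
grip_force: 45.7
time_s: 42.18
eef_pos: [578.2, -320.0, 13.1]
ee_rot: [-0.0, -0.03, 1.0, -0.0]
force: [0.0, -0.4, -1.6]
grip_width: 0.417
grip_force: 45.7
```

```bash
python3 -m pendant '0 0 .002 0;0 0 .0015 0;0 0 0 0;0 0 0 0'; python3 -m pendant '0 0 .0006 0;0 0 0 0'
```

```text
time_s: 42.68
eef_pos: [578.2, -320.0, 9.6]
ee_rot: [0.0, -0.03, 1.0, -0.0]
force: [0.3, -0.7, -1.5]
grip_width: 0.423
grip_force: 45.8
time_s: 42.92
eef_pos: [578.2, -320.0, 9.4]
ee_rot: [0.0, -0.03, 1.0, -0.0]
force: [-2.3, 2.2, 4.6]
grip_width: 0.423
grip_force: 46.2
```

Contact. I'll release, retreat and check both trays from the top camera.

```bash
python3 -m pendant '0 0 0 0;0 0 0 0;0 0 0 0;0 0 0 0' .66;python3 -m pendant '0 0 -.03 0;0 0 -.05 0;0 0 -.05 0;.05 0 0 0;.05 0 0 0;.05 .04 0 0;.03 .04 0 0;0 .04 0 0;0 0 0 0;0 0 0 0' 1
python3 - <<'E'
from h import *
t=cap('top');i=t['color'][:,:,::-1]
a=cv2.resize(i[140:235,90:190],None,fx=4,fy=4,interpolation=cv2.INTER_CUBIC);b=cv2.resize(i[130:225,360:410],None,fx=4,fy=4,interpolation=cv2.INTER_CUBIC)
cv2.imwrite('pics/top1.png',np.hstack([a,b]))
for q in "full_syringe_mid empty_syringe_mid wide_collar_mid narrow_collar_mid wood_knob_mid".split():
    print(q,[(round(x['p'],2),np.round(x['at']).tolist()) for x in models.boxes_of('top',q)][:2])
s=ctrl.sense();print(s['time_s'],s['eef_pos'])
E
```

```text
time_s: 43.42
eef_pos: [578.2, -320.0, 8.9]
ee_rot: [0.0, -0.03, 1.0, -0.0]
force: [0.0, 0.4, -0.7]
grip_width: 0.659
grip_force: 0.0
time_s: 44.68
eef_pos: [392.9, -212.6, 139.3]
ee_rot: [0.0, -0.03, 1.0, -0.0]
force: [0.6, 0.7, 0.4]
grip_width: 0.998
grip_force: 0.0
full_syringe_mid [(0.71, [491.0, 350.0, 35.0])]
empty_syringe_mid [(0.77, [489.0, -323.0, 31.0])]
wide_collar_mid [(0.82, [445.0, 288.0, 27.0])]
narrow_collar_mid [(0.6, [578.0, -319.0, 26.0])]
wood_knob_mid [(0.76, [528.0, 268.0, 43.0])]
44.975 [ 392.56063062 -212.35435798  138.8357679 ]
```

View pics/top1.png

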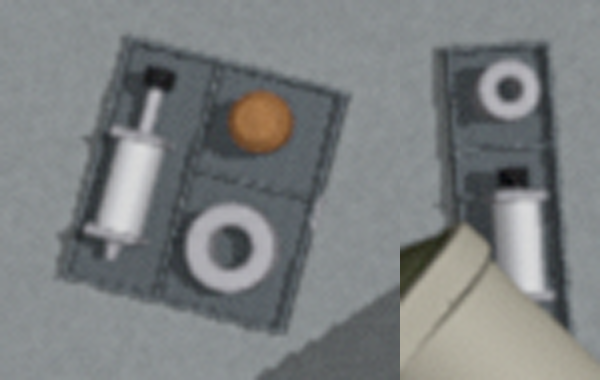

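The top view shows all five things inside their compartments. The small outward shifts are parallax, and the plungers are unchanged. Handing in.

```bash
python3 -c "
from rig import ctrl
print(ctrl.finish_job())"
```

```text
the job is handed in; nothing more can be done
None
```

Both kits are made up and the job is handed in at about 45 s; the last top view showed all five things inside their compartments with the plungers unchanged, but the hand-in returned no verdict.

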